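Clamp a freshly glued notepad in the crank press

TASK

Stand the yellow notepad upright in the open bed of the crank press, between the moving jaw and the fence and lined up with them, then take the red loose sleeve of the crank and wind it clockwise (seen from above), keeping hold of the sleeve until the jaw has slid the pad against the fence and the handle plainly goes tight. The glue is fresh: clamp it snugly but do not crush it, then let go and leave it clamped, with everything else on the table left where it is.

Things in the scene. Friction and masses are not known exactly. Their poses are not given: they have to be found in the camera images.
- yellow_pad: The yellow-covered hardback notepad to be clamped, a rigid block 110 mm long (its x), about 32 mm thick (its y), 85 mm tall (its z), 0.19 to 0.31 kg, standing upright on the table. Origin: centre of its underside. Pick it up across its thickness.
- yellow_pad_centre (a point): Centre of the yellow notepad, 42.5 mm above its underside; same axes as the pad.
- press: The crank press, fixed, 170 (x) by 325 mm (y), its parts in a row along its y: green gear housing at -y (120 x 120 mm, top 98 mm above the table) with the crank on top, moving jaw, open bed, aluminium fence at +y. Two guide rods, 10 mm thick, run along y at x = +-75 mm, 30 mm above the table. Origin: on the table below the jaw face's place at crank 0. Jaw closes along +y.
- bed_mid (a point): On the bed (base plate, top 12 mm above the table), in the gap between jaw and fence, 55 mm from the jaw face's place at crank 0; put the pad down here, with its thickness (y) along the press's y. The fence (150 mm wide, cork-faced, top 74 mm above the table) is set anew each time, its face 43 to 71 mm beyond this point. Same axes as the press.
- jaw: The moving jaw, 130 mm wide, from 14 to 72 mm above the table, 32 mm thick, with a sprung cork-faced plate in front (8 N per mm, up to 10 mm). Geared to the crank: it closes 10 mm per radian (63 mm per turn) along the press's +y and pushes the pad along until it meets the fence, after 0.9 to 1.5 turns. Axes as the press.
- jaw_face (a point): Middle of the jaw's cork face (when its springs are not compressed), 43 mm above the table.
- crank_axis (a point): A point on the crank's upright turning axis, at the height of the sleeve's middle (152 mm above the table). Each newton of load at the sleeve above the running drag is about 5.5 N on the pad. Snug is at least 12 N on the pad (2.2 N over the drag); over 60 N (11 N over) crushes it. Stop when the sleeve, moving slowly or held after that, pushes back with about 8 N.
- sleeve: The red grip sleeve: upright cylinder, 24 mm in diameter, 58 mm tall, free to spin on its pin, so a gripper can keep its heading as it goes round. Origin at its middle, 152 mm above the table, 55 mm from the crank's axis; the steel arm below has its top at 116 mm. Keep it between the fingers all the way: once wound, let go or merely pushed before the pad is tight, the job is spoilt.
- crank (a joint): Crank angle (rad): 0 is fully open, sleeve on the press's -y side of the axis; grows clockwise seen from above; starts at 0 to 0.6. Running drag at the sleeve, against its motion: 3.3 N plus 1.5 N per rad/s. Once the pad meets the fence the load climbs by 15 N per rad. Let go, the crank eases back a little and then holds the pad with up to 18 N.
- blue_pad: A blue notepad of the same size, standing by; leave alone. Origin: centre of its underside.
- glue: White glue bottle with orange cap, 48 mm in diameter, 130 mm tall; leave alone. Origin: centre of underside.
- tape: Roll of amber tape, 90 mm in diameter, 24 mm tall, lying flat; leave alone. Origin: centre of underside.
- marker_pot: Pink pot of felt markers, 72 mm in diameter, 146 mm tall with the markers; leave alone. Origin: centre of underside.
- marker: Yellow felt marker with black cap, 120 mm long (x), 18 mm wide, lying down; leave alone. Origin: on its underside.
- stapler: Pink stapler, 130 mm long (x), 34 mm wide, 47 mm tall; leave alone. Origin: centre of underside.
- cards: Stack of white cards, 105 (x) x 150 (y) x 35 mm; leave alone. Origin: centre of underside.

How it is judged:
By the outcome, as a careful person would: the job done as asked, in the order asked, and still so for the second after the job is handed in, with the robot touching nothing.
It also fails if it takes over 72 s, if anything falls off the work surface, if the arm or the gripper's body presses on something with over 40 N, if the wrist force passes 120 N, or if a joint passes its speed limit or range.

ROBOT

A 6-joint arm with a two-finger parallel gripper is mounted at the origin on the work surface. World frame = base frame: x ahead of the robot, y to its left, z up, the work surface at z = 0. Lengths are in m, angles in rad, forces in N, time in s.
With the tool pointing down it reaches from about 0.35 to 0.925 m from the base axis. Payload 6.4 kg.
Tool frame: the origin (TCP) lies midway between the tips of the shut fingers; the grasp point (between the pads) lies 19 mm behind it; x points along the fingers, y is the direction in which the jaws open and shut, and the axes are right-handed (so a half turn about x gives the same grasp; the last joint's range is limited). The gripper opens to 94 mm and grips with 3 to 60 N. Pads are 16 mm wide; open, the fingers measure 119 mm over their backs; the gripper's body (75 mm by 177 mm) begins 78 mm behind the grasp point.
Start: joints at [1.033, 0.245, 1.558, -0, 1.339, -0.174], TCP at [0.231, 0.607, 0.205] pointing down, gripper open.
Joint ranges: [-3.13, 3.13], [-1.02, 2.26], [0.13, 2.54], [-0.95, 4.09], [0.21, 2.88], [-2.74, 2.74]. Speed limits (rad/s): [2.57, 2.57, 3.14, 3.14, 3.14, 3.14].

INTERFACE

Orientations are given as a unit quaternion [w, x, y, z].
In Python, from cell import sense, get_image, calibration, sign_off gives the robot as it stands. The module is installed in compiled form; this text tells all that it offers.
- The arm moves only by the tool arm_command, never from a script. Its argument "rows" is a list of rows, each a list of 2 entries, a list of its own where there are three numbers: the shift along the tool's x, y, z in cm, then the turn, a rotation vector about the tool's x, y, z in degrees. A call has 1 to 5 rows; each row is the pose to reach, as a shift and turn from the pose commanded when the call began, along the tool's axes at that moment; what a row does not reach only later rows make up. A row lasts 1/10 s, in which the tool goes at most 50 mm and 8.59 degrees, less where a joint would pass 70% of its speed; a pose out of reach is approached as far as the arm can. A call with a gripper value outside its range is refused whole. "claw" is the closure in counts, from 0 (fully open) to 255 (shut), set as the call begins (left out, the last holds). The fingers move at their own pace and stop on an object; "force" is the grip in N (left out, the last holds). Time passes only in rows, so rows that repeat a pose let the fingers close. It gives the time, the measured TCP pose, the force and the opening at its end, in the units of the state.
- sense(): the state, without advancing time (a new reading comes with each control period).
- get_image(name): name is "scene" or "top" or "wrist"; returns the picture (384x512x3 uint8, blue, green, red); there is no depth.
- calibration(name): a dict with "vfov" (degrees; the focal length in pixels is half the picture's height over the tangent of half this angle, whatever the lens; pixels are square), "cx", "cy" (the principal point, pixels), "rvec" (rotation vector, rad) and "tvec" (3), from world to camera coordinates, as OpenCV has them. Camera axes: x right, y down, z forward; pixel columns grow to the right and rows downward; lengths in m; the calibration is good to about 2 mm. A picture is of the moment at which its call begins: read the wrist's pose just before it. calibration takes no time and is no camera call; for the wrist camera it gives the pose at the moment of the call.
- sign_off(): hands the job in, once; it reports no verdict.
The state is a dict: "clock": time; "q": joint angles; "dq": joint speeds; "effort": joint torques, N m; "tool_pos": TCP position; "ee_rot": TCP orientation; "wrist_force": force on the tool from outside, world axes, zero at the start; "wrist_torque": the same for the moment, N m; "grip_width": finger opening in m.
Only numpy, scipy, OpenCV 4.12 (cv2) and the standard library are available. Lean on these libraries where they do the work, as an engineer would, in place of code of your own. Each camera call takes 0.05 s, during which the arm holds its last target.

## Working session

There is one attempt and no reset: what is moved stays moved. The work goes in short steps, Python scripts to look and compute and a tool call to move; the robot and the scene stay as the last step left them, time stands still between calls to the robot, and variables do not carry over. Pictures are saved under pics/ and viewed, and the job is handed in when it is done.

Besides the shell and the picture viewer there is one more tool, called after "Emit:" as name(argument=value, ...) on one line, values as JSON. arm_command: Moves the arm, as the interface text tells. Its arguments: {"type":"object","properties":{"rows":{"type":"array"},"claw":{"type":"number"},"force":{"type":"number"}},"required":["rows"]}

```bash
mkdir -p pics; python3 - <<'E'
from cell import *
import cv2
s=sense(); print({k:(v if not hasattr(v,'round') else v) for k,v in s.items()})
for n in("scene","top","wrist"):
    print(n,calibration(n))
    cv2.imwrite(f"pics/{n}0.png",get_image(n))
E
```

```text
{'clock': 0.0, 'q': array([ 1.03292600e+00,  2.45762757e-01,  1.55899660e+00, -1.02292611e-05,
        1.33868894e+00, -1.74134066e-01]), 'dq': array([-0.00022083, -0.00075712, -0.00095123,  0.00095141, -0.00072477,
       -0.00040814]), 'effort': array([ 9.10946001e-04, -4.15839779e+01, -3.14600194e+01,  6.85478956e-02,
        3.33607919e-02, -1.30732888e-04]), 'tool_pos': array([0.23095923, 0.60694987, 0.20438754]), 'ee_rot': array([ 0.69521933,  0.12727539,  0.69567005, -0.12850771]), 'wrist_force': array([ 0.48913101,  0.41300395, -0.52271601]), 'wrist_torque': array([-0.05345549,  0.03668485,  0.03874501]), 'grip_width': 0.09391864426902591}
scene {'vfov': 51.37828257104839, 'cx': 258.44202672996136, 'cy': 193.52618290245982, 'rvec': array([ 1.52170824,  1.89505908, -0.92922477]), 'tvec': array([ 0.15443802, -0.24936267,  1.75925425])}
top {'vfov': 51.59948170508007, 'cx': 250.69512994423823, 'cy': 201.37999618762655, 'rvec': array([ 2.17349501, -2.16496275,  0.10125302]), 'tvec': array([-0.03772396,  0.56931211,  1.12719234])}
wrist {'vfov': 64.94232675571502, 'cx': 256.7114662709889, 'cy': 195.80228953232032, 'rvec': array([-2.41709103, -1.66832795, -0.19879003]), 'tvec': array([-0.65005656, -0.02589879,  0.38943354])}
```

View pics/scene0.png

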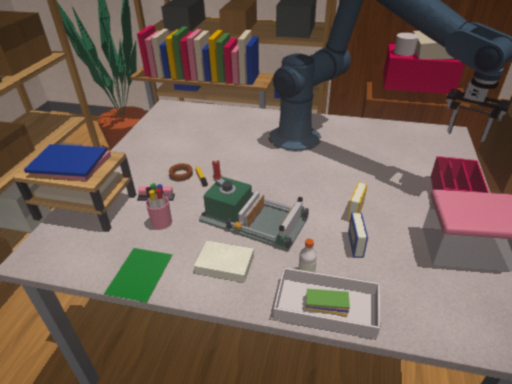

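View pics/top0.png

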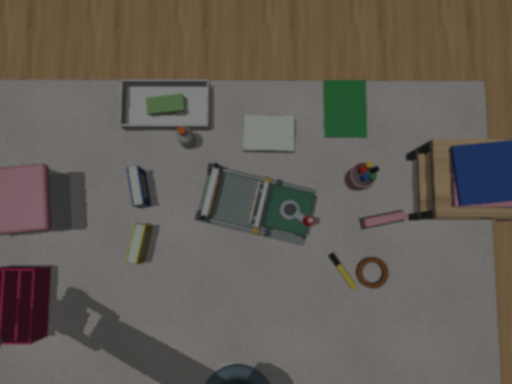

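View pics/wrist0.png

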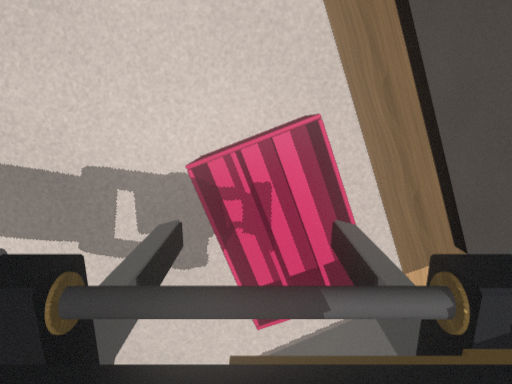

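The top view shows the robot at the bottom, with world x up and y to the left. The yellow pad is near (139,243), the press fence near (210,192), the housing near (290,210) and the red sleeve near (309,220). I'll enlarge the crops to measure them.

```bash
cat > h.py <<'E'
import numpy as np, cv2
from cell import *
from scipy.spatial.transform import Rotation as R
def cam(n):
    c=calibration(n); f=192/np.tan(np.radians(c['vfov']/2))
    K=np.array([[f,0,c['cx']],[0,f,c['cy']],[0,0,1]]); Rm=cv2.Rodrigues(c['rvec'])[0]
    return K,Rm,np.asarray(c['tvec'])
def ray(C,uv):
    K,Rm,t=C; d=Rm.T@np.linalg.inv(K)@np.array([uv[0],uv[1],1.]); o=-Rm.T@t; return o,d
def onz(C,uv,z):
    o,d=ray(C,uv); return o+d*(z-o[2])/d[2]
def proj(C,p):
    K,Rm,t=C; q=K@(Rm@np.asarray(p)+t); return q[:2]/q[2]
def tri(C1,u1,C2,u2):
    (o1,d1),(o2,d2)=ray(C1,u1),ray(C2,u2)
    A=np.stack([d1,-d2],1); s=np.linalg.lstsq(A,o2-o1,rcond=None)[0]
    a,b=o1+s[0]*d1,o2+s[1]*d2; return (a+b)/2,np.linalg.norm(a-b)
def Rt(s=None):
    s=s or sense(); q=s['ee_rot']; return R.from_quat([q[1],q[2],q[3],q[0]])
E
python3 - <<'E'
from h import *
a=cv2.imread("pics/top0.png"); s=cv2.imread("pics/scene0.png")
cv2.imwrite("pics/t_press.png",cv2.resize(a[155:255,190:330],None,fx=5.5,fy=5.5,interpolation=cv2.INTER_CUBIC))
cv2.imwrite("pics/t_pad.png",cv2.resize(a[155:275,110:170],None,fx=5,fy=5,interpolation=cv2.INTER_CUBIC))
cv2.imwrite("pics/s_press.png",cv2.resize(s[150:260,190:380],None,fx=4.2,fy=4.2,interpolation=cv2.INTER_CUBIC))
C=cam("top")
for z in(0,.085):print(onz(C,(139,243),z))
E
```

```text
[0.44752661 0.29377705 0.        ]
[0.44819879 0.26962007 0.085     ]
```

View pics/t_press.png

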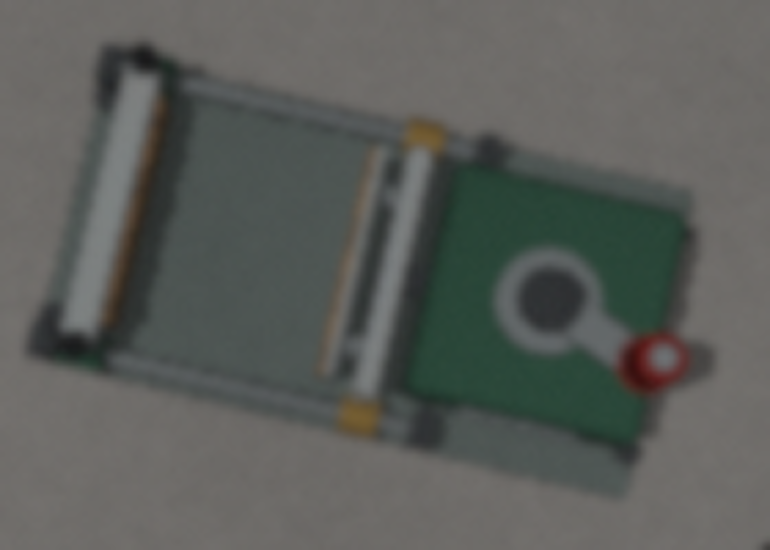

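View pics/t_pad.png

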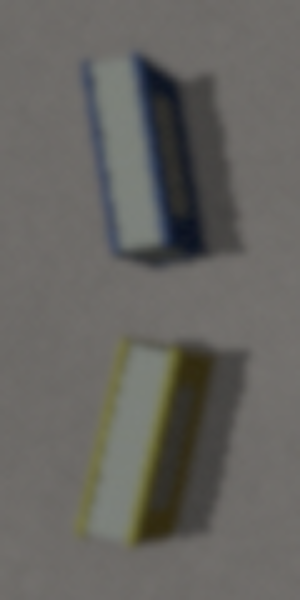

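View pics/s_press.png

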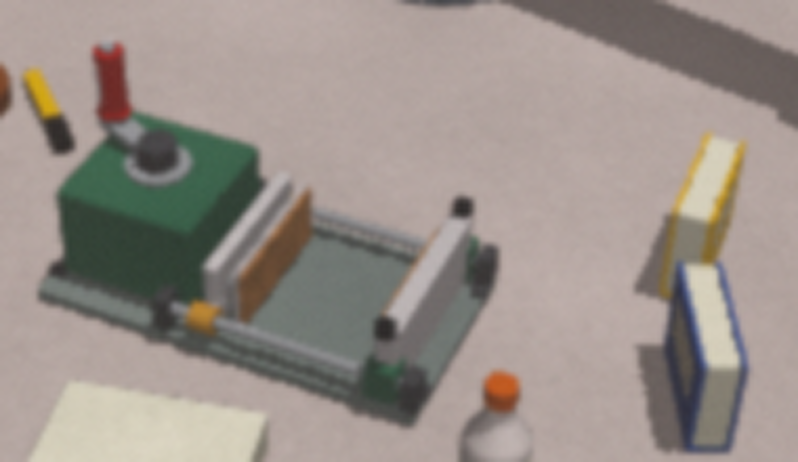

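```bash
python3 - <<'E'
from h import *
a=cv2.imread("pics/top0.png"); C=cam("top")
hsv=cv2.cvtColor(a,cv2.COLOR_BGR2HSV)
P=lambda x,y,ox,oy,f:((x+.5)/f-.5+ox,(y+.5)/f-.5+oy)
def show(n,pts,z,ox=190,oy=155,f=5.5):
    q=[onz(C,P(x,y,ox,oy,f),z) for x,y in pts]; q=np.array(q); print(n,q.round(4)[:,:2].tolist(),'mid',q.mean(0)[:2].round(4)); return q
h=show('housing',[(455,165),(690,215),(640,440),(412,388)],.098)
for i in range(4):
    d=h[(i+1)%4]-h[i]; print(np.linalg.norm(d).round(4),np.degrees(np.arctan2(d[1],d[0])).round(2))
f=show('fence top',[(122,70),(162,75),(98,335),(58,330)],.074)
d=f[1]-f[2];print(np.linalg.norm(d),np.degrees(np.arctan2(d[1],d[0])))
d=f[0]-f[3];print(np.linalg.norm(d),np.degrees(np.arctan2(d[1],d[0])))
j=show('plate top',[(372,150),(390,150),(340,375),(322,373)],.072)
d=j[0]-j[3];print(np.linalg.norm(d),np.degrees(np.arctan2(d[1],d[0])))
show('sleeve top',[(663,357)],.182); show('hub',[(550,300)],.112)
p=show('pad',[(122,338),(178,348),(134,543),(80,538)],.085,110,155,5)
for i in range(4):
    d=p[(i+1)%4]-p[i]; print(np.linalg.norm(d).round(4),np.degrees(np.arctan2(d[1],d[0])).round(2))
show('blue',[(82,62),(136,55),(165,245),(115,252)],.085,110,155,5)
# wrist camera in tool frame
K,Rm,t=cam("wrist"); s=sense(); T=Rt(s).as_matrix(); print('cam in tool',T.T@(-Rm.T@t-s['tool_pos'])); print(T.T@Rm.T); print(T.round(3))
E
```

```text
housing [[0.609, -0.0949], [0.5844, -0.2116], [0.4728, -0.1857], [0.4979, -0.0735]] mid [ 0.541  -0.1414]
0.1193 -101.93
0.1145 166.94
0.115 77.38
0.1131 -10.87
fence top [[0.6609, 0.0743], [0.6584, 0.0538], [0.525, 0.0846], [0.5275, 0.1049]] mid [0.5929 0.0794]
0.13687009404561404 -13.005288999382307
0.13688662741795693 -12.906258881012969
plate top [[0.6203, -0.0538], [0.6203, -0.063], [0.5053, -0.0379], [0.5063, -0.0288]] mid [ 0.5631 -0.0459]
0.1166669974217046 -12.3719805206261
sleeve top [[0.5093, -0.1853]] mid [ 0.5093 -0.1853]
hub [[0.5406, -0.1405]] mid [ 0.5406 -0.1405]
pad [[0.5051, 0.2852], [0.4997, 0.2542], [0.3934, 0.275], [0.396, 0.3045]] mid [0.4486 0.2797]
0.0315 -99.83
0.1083 168.92
0.0297 85.03
0.1108 -10.06
blue [[0.6589, 0.3126], [0.663, 0.2826], [0.5566, 0.2631], [0.5526, 0.2906]] mid [0.6078 0.2872]
cam in tool [-0.17889365  0.00084112 -0.06788755]
[[-2.38348846e-05 -2.37548282e-01  9.71375732e-01]
 [ 9.99999396e-01  1.06184461e-03  2.84209522e-04]
 [-1.09896357e-03  9.71375152e-01  2.37548113e-01]]
[[-0.001  0.356  0.935]
 [-0.001  0.935 -0.356]
 [-1.    -0.001 -0.   ]]
```

Emit:
arm_command(rows=[[[-1,-2.4,3.5],[-1,0,0]],[[-2,-4.8,7],[-2,0,0]],[[-2.5,-7.2,10.5],[-4,0,0]],[[-2.5,-9.8,14],[-6,0,0]],[[-2.5,-12.4,17.5],[-8,0,0]]], claw=0, force=20)

```text
clock: 0.65
tool_pos: [0.3513, 0.4278, 0.2305]
ee_rot: [0.703, 0.078, 0.703, -0.078]
wrist_force: [1.0, 0.2, -1.1]
grip_width: 0.0944
```

Emit:
arm_command(rows=[[[0,-3,3.4],[-1,0,0]],[[0,-6,6.8],[-2,0,0]],[[0,-9,10.2],[-2.5,0,0]],[[0,-12.4,13.6],[-2.5,0,0]],[[0,-12.4,13.6],[-2.5,0,0]]])

```text
clock: 1.15
tool_pos: [0.458, 0.2743, 0.2302]
ee_rot: [0.704, 0.066, 0.704, -0.066]
wrist_force: [-1.1, 0.2, 0.2]
grip_width: 0.0942
```

```bash
python3 - <<'E'
from h import *
s=sense(); print(s['tool_pos'],s['clock']); im=get_image("wrist"); np.save("w1.npy",np.array(0)); cv2.imwrite("pics/w1.png",im)
c=calibration("wrist"); import pickle; pickle.dump(cam("wrist"),open("w1.pkl","wb"))
E
```

```text
[0.45803427 0.27428469 0.23024226] 1.15
```

View pics/w1.png

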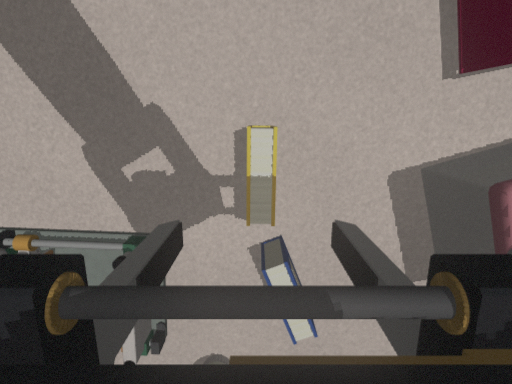

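The pad's top face spans about (247,125) to (275,226) in the wrist view. It is nearly parallel to the image columns, so the heading is close to right.

```bash
python3 - <<'E'
from h import *
import pickle
C=pickle.load(open("w1.pkl","rb")); im=cv2.imread("pics/w1.png")
cv2.imwrite("pics/w1z.png",cv2.resize(im[110:240,215:310],None,fx=4.5,fy=4.5,interpolation=cv2.INTER_CUBIC))
hsv=cv2.cvtColor(im,cv2.COLOR_BGR2HSV); m=((hsv[...,0]>18)&(hsv[...,0]<35)&(hsv[...,1]>120)).astype(np.uint8); m[250:]=0
for r in range(130,226,8):
    x=np.where(m[r,200:320])[0]+200; print(r,x.min() if len(x) else None,x.max() if len(x) else None,end=' | ')
# left edge/right edge of cover
L=[];Rr=[]
for r in range(130,222,2):
    x=np.where(m[r,200:320])[0]+200
    if len(x)>2: L.append(onz(C,(x.min()-.5,r),.085));Rr.append(onz(C,(x.max()+.5,r),.085))
L=np.array(L);Rr=np.array(Rr)
for n,A in(('L',L),('R',Rr)):
    p=np.polyfit(A[:,0],A[:,1],1); print(n,np.degrees(np.arctan(p[0])),A.mean(0))
ys=np.where(m.sum(1)>2)[0]; print(ys.min(),ys.max(), onz(C,(262,ys.min()-.5),.085),onz(C,(261,ys.max()+.5),.085))
E
```

```text
130 247 276 | 138 247 276 | 146 247 276 | 154 247 275 | 162 247 275 | 170 247 275 | 178 247 275 | 186 247 274 | 194 247 274 | 202 247 274 | 210 247 274 | 218 247 274 | L -11.009713202449266 [0.44379549 0.26817149 0.085     ]
R -11.336717240017077 [0.44953424 0.29898786 0.085     ]
126 249 [0.39468958 0.29424744 0.085     ] [0.53184186 0.26811805 0.085     ]
```

View pics/w1z.png

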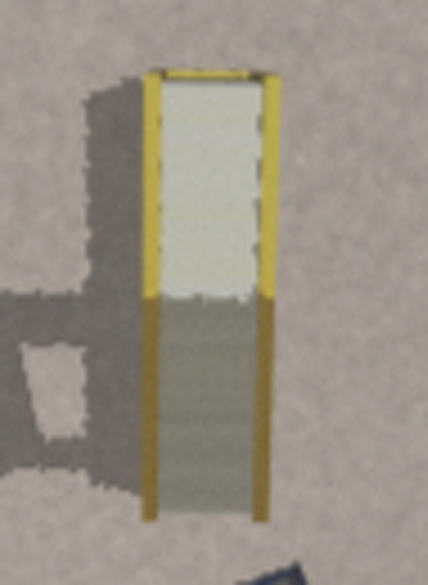

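Emit:
arm_command(rows=[[[3,0.7,-0.9],[0.4,0,0]],[[7.5,0.7,-0.9],[0.4,0,0]],[[12,0.7,-0.9],[0.4,0,0]],[[16,0.7,-0.9],[0.4,0,0]],[[18.4,0.7,-0.9],[0.4,0,0]]])

```text
clock: 1.7
tool_pos: [0.4449, 0.2872, 0.0428]
ee_rot: [0.702, 0.065, 0.706, -0.066]
wrist_force: [0.3, 0.1, -0.3]
grip_width: 0.0939
```

Emit:
arm_command(rows=[[[0,0,0],[0,0,0]],[[0,0,0],[0,0,0]],[[0,0,0],[0,0,0]],[[0,0,0],[0,0,0]]], claw=255, force=25)

```text
clock: 2.1
tool_pos: [0.4495, 0.2875, 0.0485]
ee_rot: [0.705, 0.067, 0.703, -0.065]
wrist_force: [-0.1, -1.0, 0.4]
grip_width: 0.0655
```

Emit:
arm_command(rows=[[[0,0,0],[0,0,0]],[[0,0,0],[0,0,0]],[[0,0,0],[0,0,0]],[[0,0,0],[0,0,0]]])

```text
clock: 2.5
tool_pos: [0.4482, 0.2864, 0.0466]
ee_rot: [0.704, 0.066, 0.704, -0.066]
wrist_force: [-0.3, -2.0, -0.5]
grip_width: 0.033
```

```bash
python3 - <<'E'
from h import *
s=sense(); print(s['tool_pos'],s['clock'],s['grip_width'],s['wrist_force'])
M=Rt(s).as_matrix(); print(M.round(4))
E
```

```text
[0.44819183 0.28641149 0.04659774] 2.5 0.033046921830516725 [-0.33041908 -2.01693874 -0.52231471]
[[-0.000e+00  1.864e-01  9.825e-01]
 [-6.000e-04  9.825e-01 -1.864e-01]
 [-1.000e+00 -6.000e-04  1.000e-04]]
```

Emit:
arm_command(rows=[[[0,0,0],[0,0,0]],[[-1,0,0],[0,0,0]],[[-4,0,0],[0,0,0]],[[-8,0,0],[0,0,0]],[[-12,0,0],[0,0,0]]])

```text
clock: 3.0
tool_pos: [0.4472, 0.2865, 0.1673]
ee_rot: [0.703, 0.066, 0.705, -0.066]
wrist_force: [1.1, 0.3, -2.7]
grip_width: 0.0319
```

Emit:
arm_command(rows=[[[-4,0,0],[0,0,0]],[[-4,0,0],[0,0,0]],[[-4,0,0],[0,0,0]]])

```text
clock: 3.3
tool_pos: [0.4481, 0.2868, 0.2067]
ee_rot: [0.704, 0.066, 0.704, -0.066]
wrist_force: [0.4, 0.6, -2.9]
grip_width: 0.0319
```

```bash
python3 - <<'E'
from h import *
s=sense(); print(s['tool_pos'],s['clock'],s['grip_width'],s['wrist_force'])
C=cam("wrist"); im=get_image("wrist"); cv2.imwrite("pics/w2.png",im)
cv2.imwrite("pics/s2.png",cv2.resize(get_image("scene")[100:320,150:450],None,fx=2.6,fy=2.6))
E
```

```text
[0.44809869 0.28679929 0.20674747] 3.3 0.03185261853872285 [ 0.4027661   0.63155679 -2.90664714]
```

View pics/w2.png

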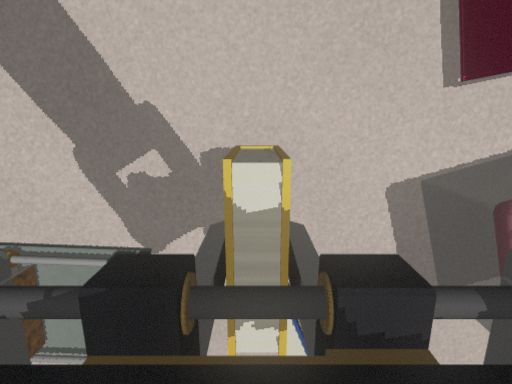

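View pics/s2.png

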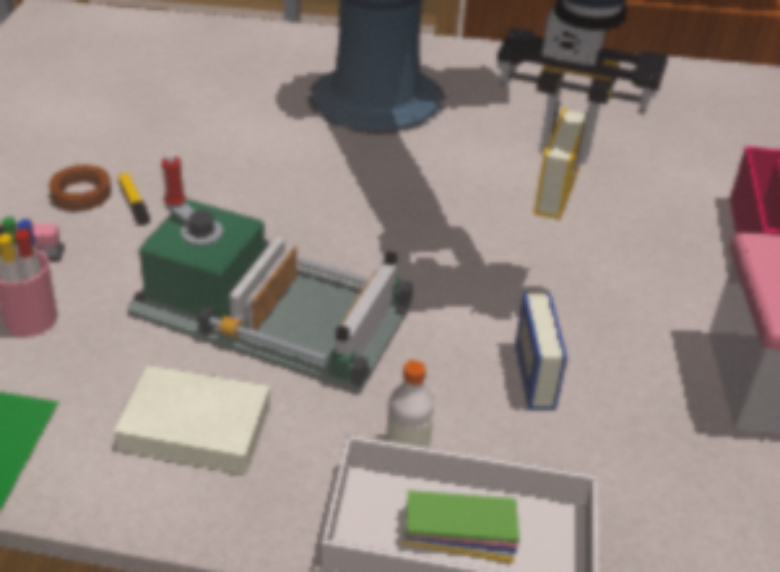

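Emit:
arm_command(rows=[[[-2,-3,2],[0,0,0]],[[-4,-6.5,5],[0.5,0,0]],[[-6,-10,8],[1,0,0]],[[-7,-13.5,11],[1.5,0,0]],[[-7,-17,14],[1.8,0,0]]])

```text
clock: 3.9
tool_pos: [0.5547, 0.0919, 0.2761]
ee_rot: [0.703, 0.077, 0.703, -0.077]
wrist_force: [0.2, -0.0, -2.3]
grip_width: 0.0322
```

Emit:
arm_command(rows=[[[0,-3.5,3],[0,0,0]],[[0,-7,5.8],[0,0,0]],[[0,-7.5,5.8],[0,0,0]],[[0,-7.5,5.8],[0,0,0]],[[0,-7.5,5.8],[0,0,0]]])

```text
clock: 4.4
tool_pos: [0.5934, 0.0087, 0.2748]
ee_rot: [0.702, 0.077, 0.704, -0.077]
wrist_force: [-0.3, -0.2, -2.9]
grip_width: 0.032
```

Emit:
arm_command(rows=[[[0,0,0],[0,0,0]],[[0,0,0],[0,0,0]]])

```text
clock: 4.6
tool_pos: [0.5939, 0.009, 0.2764]
ee_rot: [0.703, 0.077, 0.703, -0.077]
wrist_force: [0.2, 0.7, -2.0]
grip_width: 0.0317
```

```bash
python3 - <<'E'
from h import *
import pickle
s=sense(); print(s['tool_pos'],s['clock'],s['grip_width'],s['wrist_force'],np.abs(s['dq']).max()); print(Rt(s).as_matrix().round(4))
C=cam("wrist"); im=get_image("wrist"); cv2.imwrite("pics/w3.png",im); pickle.dump((C,s),open("w3.pkl","wb"))
cv2.imwrite("pics/w3z.png",cv2.resize(im[:270],(800,422),interpolation=cv2.INTER_CUBIC))
E
```

```text
[0.59393707 0.00902937 0.27635283] 4.6 0.03172322261118248 [ 0.24811114  0.66762925 -2.00138609] 0.006018152389265448
[[-2.000e-04  2.155e-01  9.765e-01]
 [ 2.000e-04  9.765e-01 -2.155e-01]
 [-1.000e+00  1.000e-04 -2.000e-04]]
```

View pics/w3.png

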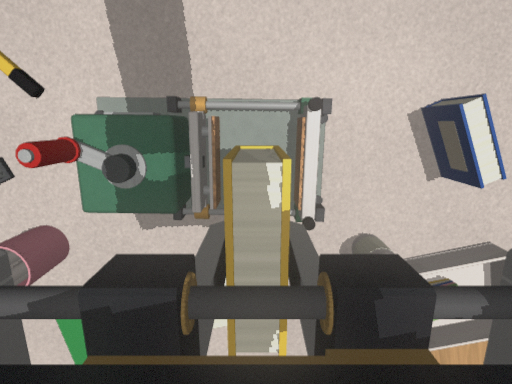

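View pics/w3z.png

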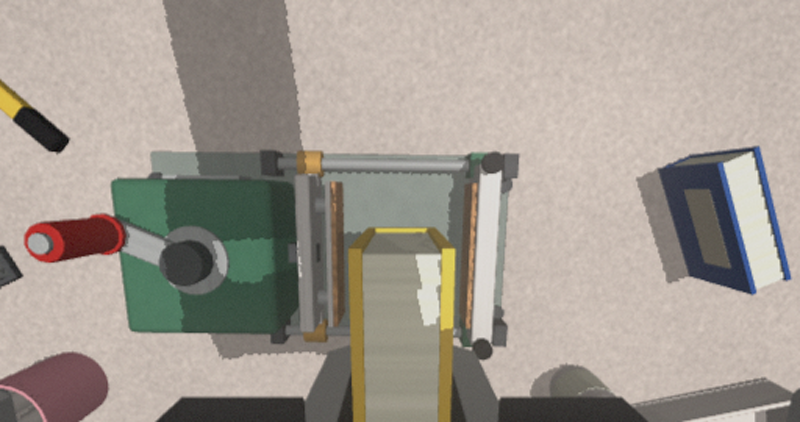

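```bash
python3 - <<'E'
from h import *
im=cv2.imread("pics/w3.png")
cv2.imwrite("pics/w3j.png",cv2.resize(im[90:230,160:340],None,fx=4.2,fy=4.2,interpolation=cv2.INTER_CUBIC))
cv2.imwrite("pics/w3h.png",cv2.resize(im[90:230,0:200],None,fx=4,fy=4,interpolation=cv2.INTER_CUBIC))
E
```

```text
(no output)
```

View pics/w3j.png

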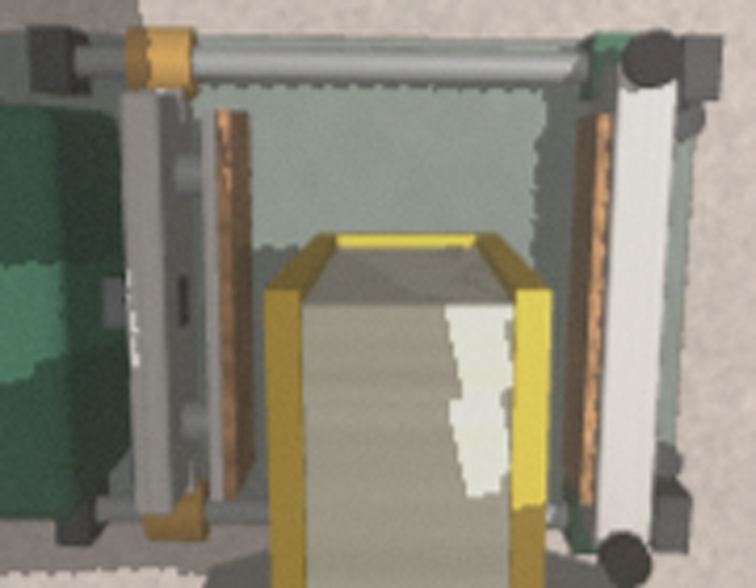

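View pics/w3h.png

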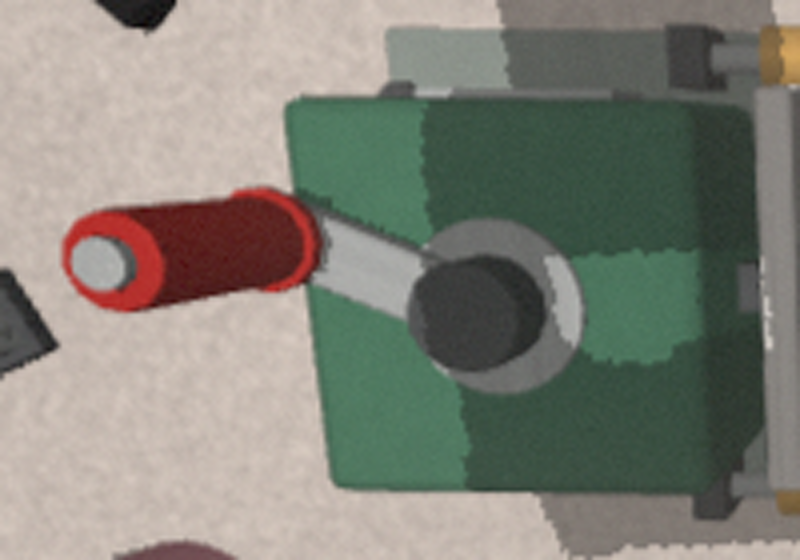

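```bash
python3 - <<'E'
from h import *
import pickle
C,s=pickle.load(open("w3.pkl","rb"))
J=lambda x,y,z:onz(C,((x+.5)/4.2-.5+160,(y+.5)/4.2-.5+90),z)[:2]
H=lambda x,y,z:onz(C,((x+.5)/4-.5,(y+.5)/4-.5+90),z)[:2]
def seg(n,a,b):
    d=b-a; print(n,a.round(4),b.round(4),'mid',((a+b)/2).round(4),'len',np.linalg.norm(d).round(4),'ang',np.degrees(np.arctan2(d[1],d[0])).round(2))
seg('jawcork',J(217,110,.072),J(223,499,.072))
seg('fencecork',J(610,112,.074),J(584,505,.074))
seg('fence front low',J(577,115,.04),J(566,480,.04))
seg('rod top',J(210,62,.035),J(560,66,.035))
seg('rod bot',J(110,508,.035),J(555,514,.035))
seg('hous L',H(288,100,.098),H(332,488,.098)); seg('hous R',H(693,102,.098),H(708,488,.098)); 
seg('hous T',H(300,98,.098),H(690,102,.098)); seg('hous B',H(336,489,.098),H(700,491,.098))
print('sleeve top',H(114,260,.181),H(101,264,.185)); 
print('sleeve bot flange',H(268,240,.125)); 
for z in(.1,.11,.12):print('hub',z,H(497,306,z))
print('knob top r',H(460,313,.14),H(460,313,.15))
# pad in hand: near top corners
zt=s['tool_pos'][2]-.0466+.085; print('pad top z',zt)
T=Rt(s).as_matrix()
for x,y in((267,290),(550,290)):
    p=np.append(J(x,y,zt),zt); print('pad in tool',(T.T@(p-s['tool_pos'])).round(4))
E
```

```text
jawcork [ 0.5087 -0.0285] [ 0.6237 -0.0562] mid [ 0.5662 -0.0423] len 0.1183 ang -13.52
fencecork [0.5338 0.0833] [0.6494 0.0542] mid [0.5916 0.0688] len 0.1191 ang -14.13
fence front low [0.533  0.0782] [0.6502 0.0525] mid [0.5916 0.0654] len 0.1199 ang -12.35
rod top [ 0.492  -0.0321] [0.5171 0.0763] mid [0.5046 0.0221] len 0.1113 ang 76.99
rod bot [ 0.6277 -0.1029] [0.6628 0.0469] mid [ 0.6453 -0.028 ] len 0.1538 ang 76.81
hous L [ 0.4745 -0.1806] [ 0.5868 -0.2086] mid [ 0.5306 -0.1946] len 0.1157 ang -14.0
hous R [ 0.4998 -0.0677] [ 0.6116 -0.0953] mid [ 0.5557 -0.0815] len 0.1152 ang -13.86
hous T [ 0.4747 -0.1771] [ 0.4996 -0.0685] mid [ 0.4872 -0.1228] len 0.1114 ang 77.05
hous B [ 0.5873 -0.2075] [ 0.612  -0.0979] mid [ 0.5997 -0.1527] len 0.1123 ang 77.29
sleeve top [ 0.51152692 -0.18394658] [ 0.51197882 -0.18409036]
sleeve bot flange [ 0.51206293 -0.18352274]
hub 0.1 [ 0.54369581 -0.14006316]
hub 0.11 [ 0.54325276 -0.13543635]
hub 0.12 [ 0.54280971 -0.13080953]
knob top r [ 0.54160312 -0.13164325] [ 0.54117024 -0.12669646]
pad top z 0.31475282711042035
pad in tool [-0.0384 -0.0149 -0.0512]
pad in tool [-0.0384  0.0165 -0.0512]
```

Emit:
arm_command(rows=[[[3,-0.4,-2.0],[0.5,0,0]],[[6.5,-0.4,-2.0],[0.5,0,0]],[[10,-0.4,-2.0],[0.5,0,0]],[[13,-0.4,-2.0],[0.5,0,0]],[[13,-0.4,-2.0],[0.5,0,0]]])

```text
clock: 5.15
tool_pos: [0.5703, 0.0094, 0.1417]
ee_rot: [0.699, 0.08, 0.706, -0.08]
wrist_force: [0.0, 0.3, -2.7]
grip_width: 0.0316
```

```bash
python3 - <<'E'
from h import *
import pickle
s=sense(); print(s['tool_pos'],s['clock'],s['grip_width'],s['wrist_force'],np.abs(s['dq']).max()); print(Rt(s).as_matrix().round(4))
C=cam("wrist"); im=get_image("wrist"); cv2.imwrite("pics/w4.png",im); pickle.dump((C,s),open("w4.pkl","wb"))
E
```

```text
[0.5703079  0.00935593 0.14171135] 5.15 0.03160295595134678 [ 0.02079639  0.2915606  -2.65615221] 0.0739468062948134
[[-9.400e-03  2.249e-01  9.743e-01]
 [ 1.700e-03  9.744e-01 -2.249e-01]
 [-1.000e+00 -5.000e-04 -9.500e-03]]
```

View pics/w4.png

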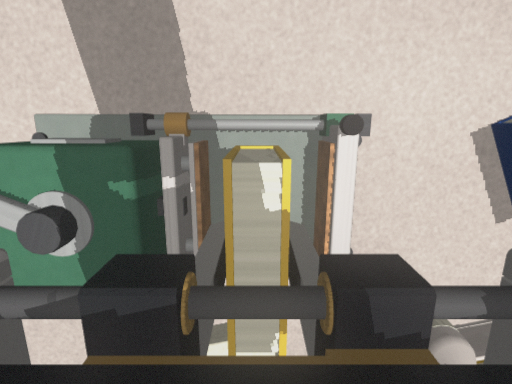

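The pad hangs parallel to the jaw (column ~203) and the fence (column ~325), with clearance on both sides. I'll lower it now.

Emit:
arm_command(rows=[[[0,0,0],[0,0,0]],[[2.5,0,0],[0,0,0]],[[5,0,0],[0,0,0]],[[7,0,0],[0,0,0]],[[8.2,0,0],[0,0,0]]])

```text
clock: 5.7
tool_pos: [0.575, 0.0081, 0.0653]
ee_rot: [0.703, 0.08, 0.702, -0.08]
wrist_force: [-0.3, -0.4, -2.2]
grip_width: 0.0319
```

Emit:
arm_command(rows=[[[0,0,0],[0,0,0]],[[0.2,0,0],[0,0,0]],[[0.3,0,0],[0,0,0]]])

```text
clock: 6.0
tool_pos: [0.5753, 0.008, 0.0632]
ee_rot: [0.704, 0.08, 0.701, -0.08]
wrist_force: [-1.0, -0.5, -2.8]
grip_width: 0.032
```

Emit:
arm_command(rows=[[[0.1,0,0],[0,0,0]],[[0.2,0,0],[0,0,0]],[[0.2,0,0],[0,0,0]],[[0.2,0,0],[0,0,0]]])

```text
clock: 6.4
tool_pos: [0.574, 0.0082, 0.0596]
ee_rot: [0.703, 0.08, 0.702, -0.08]
wrist_force: [0.4, 0.5, -3.2]
grip_width: 0.0318
```

Emit:
arm_command(rows=[[[0.1,0,0],[0,0,0]],[[0.1,0,0],[0,0,0]],[[0.1,0,0],[0,0,0]]])

```text
clock: 6.7
tool_pos: [0.5741, 0.0081, 0.0586]
ee_rot: [0.703, 0.08, 0.702, -0.08]
wrist_force: [0.0, -0.5, -2.1]
grip_width: 0.0315
```

```bash
python3 - <<'E'
from h import *
s=sense(); print(s['tool_pos'],s['clock'],s['grip_width'],s['wrist_force'],np.abs(s['dq']).max()); print(Rt(s).as_matrix().round(4))
E
```

```text
[0.57412153 0.00814744 0.05857819] 6.7 0.03148576270723567 [ 0.04016464 -0.45248908 -2.06972022] 0.0013190137887561487
[[ 4.000e-04  2.258e-01  9.742e-01]
 [-1.000e-04  9.742e-01 -2.258e-01]
 [-1.000e+00  0.000e+00  4.000e-04]]
```

Emit:
arm_command(rows=[[[0.1,0,0],[0,0,0]],[[0.1,0,0],[0,0,0]],[[0.1,0,0],[0,0,0]]])

```text
clock: 7.0
tool_pos: [0.5742, 0.0081, 0.0585]
ee_rot: [0.703, 0.08, 0.703, -0.08]
wrist_force: [-4.1, 0.3, 4.7]
grip_width: 0.0322
```

Emit:
arm_command(rows=[[[0,0,0],[0,0,0]],[[0,0,0],[0,0,0]],[[0,0,0],[0,0,0]]], claw=115)

```text
clock: 7.3
tool_pos: [0.5741, 0.0082, 0.0574]
ee_rot: [0.703, 0.08, 0.702, -0.08]
wrist_force: [-0.2, -0.6, -0.1]
grip_width: 0.0506
```

Emit:
arm_command(rows=[[[0,0,0],[0,0,0]],[[-1,0,0],[0,0,0]],[[-3,0,0],[0,0,0]],[[-6,0,0],[0,0,0]],[[-10,0,0],[0,0,0]]])

```text
clock: 7.8
tool_pos: [0.5727, 0.0084, 0.1575]
ee_rot: [0.701, 0.08, 0.704, -0.08]
wrist_force: [0.7, -0.2, -0.3]
grip_width: 0.0519
```

Emit:
arm_command(rows=[[[-4,0,0],[0,0,0]],[[-8,0,0],[0,0,0]],[[-11,0,0],[0,0,0]],[[-11,0,0],[0,0,0]],[[-11,0,0],[0,0,0]]])

```text
clock: 8.3
tool_pos: [0.5741, 0.0082, 0.2681]
ee_rot: [0.703, 0.08, 0.702, -0.08]
wrist_force: [-0.9, -0.3, -0.8]
grip_width: 0.0516
```

```bash
python3 - <<'E'
from h import *
import pickle
s=sense(); print(s['q'],s['tool_pos'],s['clock'],s['grip_width'],s['wrist_force'],np.abs(s['dq']).max()); print(Rt(s).as_matrix().round(4))
C=cam("wrist"); im=get_image("wrist"); cv2.imwrite("pics/w5.png",im); pickle.dump((C,s),open("w5.pkl","wb"))
cv2.imwrite("pics/t5.png",get_image("top"))
a=cv2.imread("pics/t5.png");cv2.imwrite("pics/t5z.png",cv2.resize(a[155:255,190:330],None,fx=5.5,fy=5.5,interpolation=cv2.INTER_CUBIC))
E
```

```text
[-1.83107319e-01  2.04518305e-02  1.69055038e+00  3.63141920e-05
  1.42912783e+00 -1.52629993e+00] [0.57405538 0.00822014 0.26813903] 8.3 0.05163960741800127 [-0.89395099 -0.34638027 -0.81104162] 0.04425982154061976
[[ 1.400e-03  2.256e-01  9.742e-01]
 [-2.000e-04  9.742e-01 -2.256e-01]
 [-1.000e+00  1.000e-04  1.500e-03]]
```

View pics/w5.png

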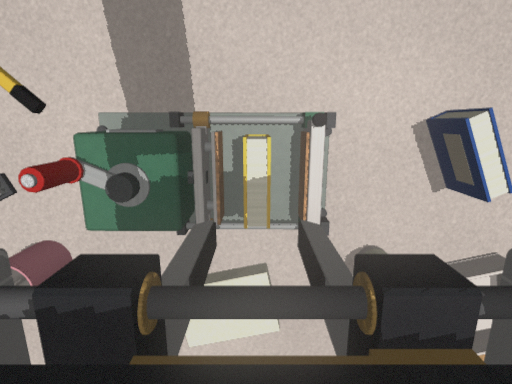

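The pad stands upright between the jaw (column 218) and the fence (column 303), and is lined up with both. I'll check its centring and yaw, and refine the sleeve and crank axis.

```bash
python3 - <<'E'
from h import *
import pickle
C,s=pickle.load(open("w5.pkl","rb")); im=cv2.imread("pics/w5.png")
cv2.imwrite("pics/w5h.png",cv2.resize(im[100:250,0:210],None,fx=3.8,fy=3.8,interpolation=cv2.INTER_CUBIC))
cv2.imwrite("pics/w5j.png",cv2.resize(im[100:250,170:350],None,fx=4.2,fy=3.8+.4,interpolation=cv2.INTER_CUBIC))
hsv=cv2.cvtColor(im,cv2.COLOR_BGR2HSV)
m=((hsv[...,0]>20)&(hsv[...,0]<35)&(hsv[...,1]>130)); L=[];Rr=[]
for r in range(140,222,2):
    x=np.where(m[r,235:285])[0]+235
    if len(x)>2: L.append(onz(C,(x.min()-.5,r),.097));Rr.append(onz(C,(x.max()+.5,r),.097))
for A in map(np.array,(L,Rr)):
    p=np.polyfit(A[:,0],A[:,1],1); print(np.degrees(np.arctan(p[0])),A.mean(0))
E
```

```text
-12.401279538433494 [ 0.57012834 -0.00634281  0.097     ]
-13.18031354068025 [0.57715681 0.02414375 0.097     ]
```

View pics/w5h.png

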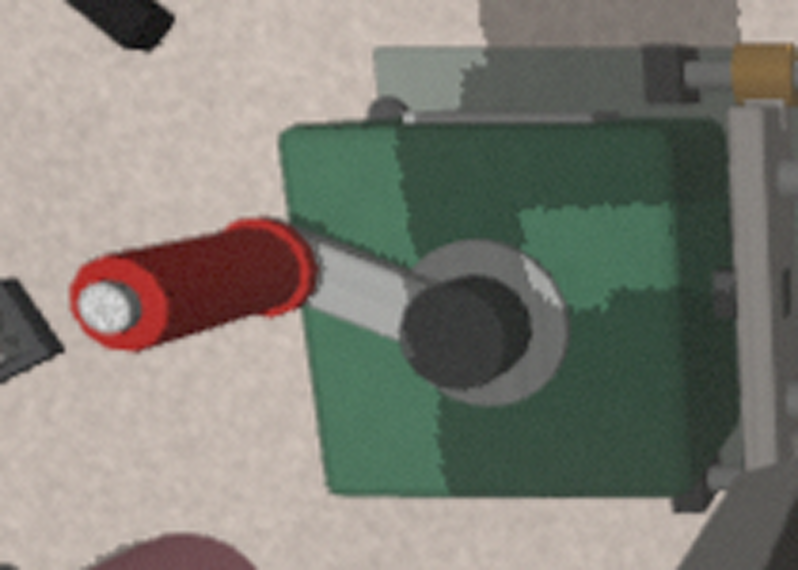

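View pics/w5j.png

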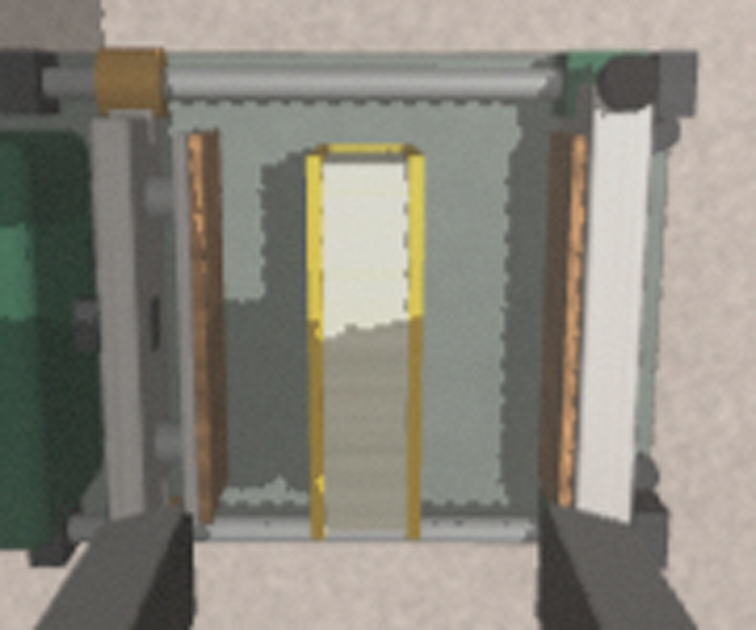

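```bash
python3 - <<'E'
from h import *
import pickle
C,s=pickle.load(open("w5.pkl","rb"))
J=lambda x,y,z:onz(C,((x+.5)/4.2-.5+170,(y+.5)/4.2-.5+100),z)[:2]
H=lambda x,y,z:onz(C,((x+.5)/3.8-.5,(y+.5)/3.8-.5+100),z)[:2]
pc=np.mean([J(307,157,.097),J(423,157,.097),J(315,537,.097),J(419,537,.097)],0); print('pad c',pc)
print(np.linalg.norm(J(307,157,.097)-J(315,537,.097)))
a=np.radians(77); yh=np.array([np.cos(a),np.sin(a)]); xh=np.array([yh[1],-yh[0]])
jm=(J(186,132,.072)+J(200,522,.072))/2; fm=(J(585,135,.074)+J(568,505,.074))/2
for n,p in(('jaw',jm),('fence',fm)): print(n,p,'rel pad x,y',((p-pc)@xh).round(4),((p-pc)@yh).round(4))
print('sleeve top',H(118,303,.181),'pin',H(106,306,.185),'bot',H(268,267,.124))
hc=[H(282,130,.098),H(330,493,.098),H(672,125,.098),H(690,493,.098)]; print('hous',np.mean(hc,0),np.linalg.norm(hc[0]-hc[1]),np.linalg.norm(hc[0]-hc[2]))
print('hub',H(486,323,.1),H(486,323,.105))
E
```

```text
pad c [0.57774487 0.0082807 ]
0.1090236532530567
jaw [ 0.56518869 -0.04212303] rel pad x,y -0.0009 -0.0519
fence [0.58830097 0.07025516] rel pad x,y -0.0037 0.0628
sleeve top [ 0.5114729  -0.18427898] pin [ 0.5114552 -0.1841412] bot [ 0.51209297 -0.18331207]
hous [ 0.54300574 -0.13748703] 0.1146735381321738 0.11645087452557625
hub [ 0.54394032 -0.13957111] [ 0.54342151 -0.13721   ]
```

Emit:
arm_command(rows=[[[0,-4.5,-0.4],[0,0,0]],[[0,-9,-0.8],[0,0,0]],[[0,-13.5,-1.2],[0,0,0]],[[0,-18,-1.6],[0,0,0]],[[0,-20.1,-1.8],[0,0,0]]], claw=146)

```text
clock: 8.9
tool_pos: [0.5091, -0.1859, 0.2653]
ee_rot: [0.701, 0.082, 0.704, -0.081]
wrist_force: [0.7, -0.0, 0.4]
grip_width: 0.0398
```

Emit:
arm_command(rows=[[[2,0,0],[0,0,0]],[[4,0,0],[0,0,0]],[[4,0,0],[0,0,0]],[[4,0,0],[0,0,0]]])

```text
clock: 9.3
tool_pos: [0.5104, -0.1831, 0.2263]
ee_rot: [0.702, 0.081, 0.703, -0.08]
wrist_force: [0.1, 0.3, -0.7]
grip_width: 0.0399
```

```bash
python3 - <<'E'
from h import *
import pickle
s=sense(); print(s['q'],s['tool_pos'],s['clock'],s['grip_width'],s['wrist_force'],np.abs(s['dq']).max()); print(Rt(s).as_matrix().round(4))
C=cam("wrist"); im=get_image("wrist"); cv2.imwrite("pics/w6.png",im); pickle.dump((C,s),open("w6.pkl","wb"))
E
```

```text
[-5.53635667e-01 -2.39231512e-02  1.81129705e+00 -3.04064367e-05
  1.35705187e+00 -1.89684566e+00] [ 0.51041036 -0.18312972  0.22626399] 9.3 0.039861559298201586 [ 0.09741263  0.27577649 -0.67371024] 0.03493759694061731
[[-2.400e-03  2.256e-01  9.742e-01]
 [ 1.500e-03  9.742e-01 -2.256e-01]
 [-1.000e+00  9.000e-04 -2.700e-03]]
```

View pics/w6.png

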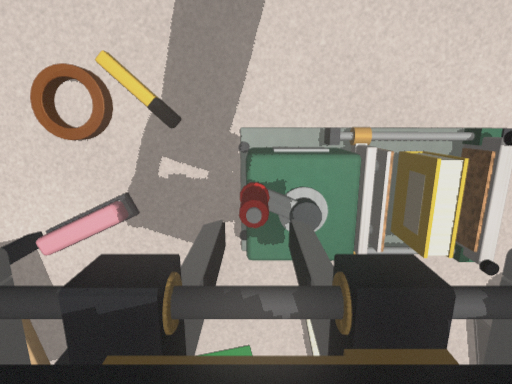

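```bash
python3 - <<'E'
from h import *
import pickle
C,s=pickle.load(open("w6.pkl","rb")); im=cv2.imread("pics/w6.png")
cv2.imwrite("pics/w6z.png",cv2.resize(im[165:250,220:345],None,fx=6,fy=6,interpolation=cv2.INTER_CUBIC))
for uv in((254,212),(253,215)): print(onz(C,uv,.181))
print(proj(C,s['tool_pos']))
E
```

```text
[ 0.50997449 -0.18428515  0.181     ]
[ 0.51216599 -0.18559277  0.181     ]
[255.38441359 232.89996275]
```

View pics/w6z.png

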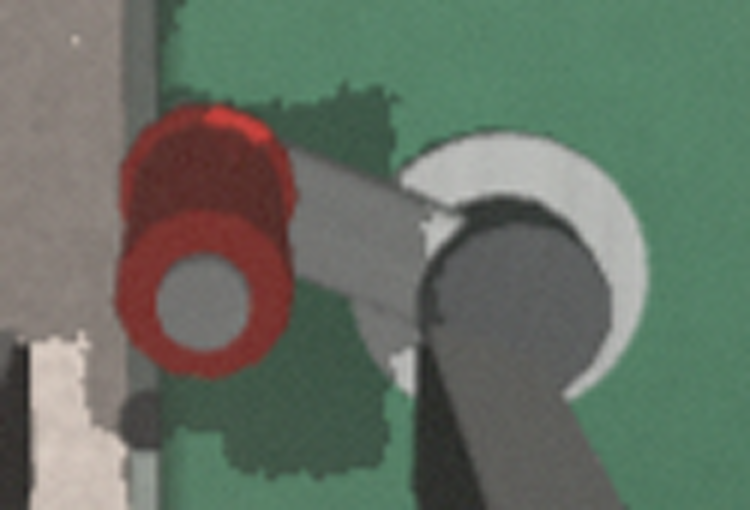

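Emit:
arm_command(rows=[[[1,-0.1,0.1],[0,0,0]],[[4,-0.1,0.1],[0,0,0]],[[7,-0.1,0.1],[0,0,0]],[[9.2,-0.1,0.1],[0,0,0]],[[9.2,-0.1,0.1],[0,0,0]]])

```text
clock: 9.85
tool_pos: [0.5098, -0.1834, 0.1321]
ee_rot: [0.7, 0.081, 0.705, -0.079]
wrist_force: [0.0, 0.5, 0.3]
grip_width: 0.0401
```

Emit:
arm_command(rows=[[[0,0,0],[0,0,0]],[[0,0,0],[0,0,0]],[[0,0,0],[0,0,0]],[[0,0,0],[0,0,0]],[[0,0,0],[0,0,0]]], claw=255, force=25)

```text
clock: 10.35
tool_pos: [0.5128, -0.186, 0.1374]
ee_rot: [0.704, 0.079, 0.701, -0.081]
wrist_force: [-0.8, -4.0, 5.5]
grip_width: 0.0233
```

```bash
python3 - <<'E'
from h import *
s=sense(); print(s['tool_pos'],s['clock'],s['grip_width'],s['wrist_force'],np.abs(s['dq']).max())
cv2.imwrite("pics/w7.png",get_image("wrist"))
E
```

```text
[ 0.51283802 -0.18603891  0.13736315] 10.35 0.023257154115607467 [-0.77163134 -4.0129379   5.51796392] 0.0022499028610193208
```

View pics/w7.png

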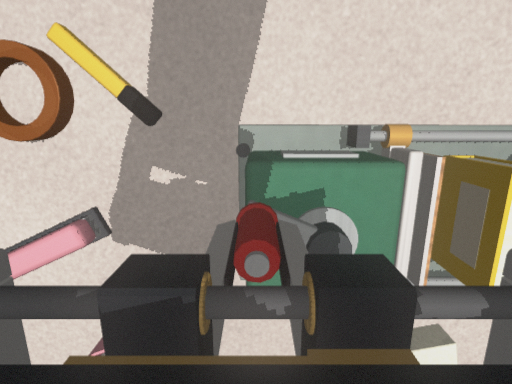

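The sleeve is held (opening 23.3 mm). I'll plan the circular winding path from here.

```bash
cat > arc.py <<'E'
# usage: arc.py phi0_offset step n axis_dx axis_dy(mm) ; prints rows (cm, tool y,z) from current commanded point
import sys,json,os
from h import *
AX=np.array([.5425,-.139]); Y=np.array([.2256,.9742]); Z=np.array([.9742,-.2256])
st=json.load(open('arc.json')) if os.path.exists('arc.json') else {'c':[.512,-.185]}
def report():
    s=sense(); p=s['tool_pos'][:2]; f=s['wrist_force']; r=p-AX; ph=np.arctan2(r[1],r[0]); u=r/np.linalg.norm(r); t=np.array([u[1],-u[0]]) # cw tangent
    c=np.array(st['c'])-AX
    print('t',round(s['clock'],2),'crank(meas)',round((-1.797-ph)%(2*np.pi),3),'crank(cmd)',round((-1.797-np.arctan2(c[1],c[0]))%(2*np.pi),3),'r',round(np.linalg.norm(r)*1e3,1),'Ftan',round(-f[:2]@t,2),'Frad',round(f[:2]@u,2),'F',f.round(1),'grip',round(s['grip_width']*1e3,1),'z',round(s['tool_pos'][2],4))
def plan(step,n):
    c=np.array(st['c'])-AX; ph=np.arctan2(c[1],c[0]); out=[]
    for i in range(1,n+1):
        a=ph-step*i; d=AX+.055*np.array([np.cos(a),np.sin(a)])-np.array(st['c'])
        y,z=np.round(np.array([d@Y,d@Z])*100/.05)*.05; out.append([[0,round(y,2),round(z,2)],[0,0,0]])
    y,z=out[-1][0][1:]; st['next']=(np.array(st['c'])+(y*Y+z*Z)/100).tolist()
    json.dump(st,open('arc.json','w')); print(json.dumps(out))
if __name__=='__main__':
    if 'next' in st: st['c']=st.pop('next')
    report()
    if len(sys.argv)>1: plan(float(sys.argv[1]),int(sys.argv[2]))
    else: json.dump(st,open('arc.json','w'))
E
python3 arc.py .08 5
```

```text
t 10.4 crank(meas) 0.336 crank(cmd) 0.359 r 55.6 Ftan 0.55 Frad 4.25 F [-1.8 -3.9  5.8] grip 23.9 z 0.1374
[[[0, 0.2, -0.4], [0, 0, 0]], [[0, 0.4, -0.8], [0, 0, 0]], [[0, 0.6, -1.15], [0, 0, 0]], [[0, 0.9, -1.5], [0, 0, 0]], [[0, 1.2, -1.85], [0, 0, 0]]]
```

Emit:
arm_command(rows=[[[-0.1,0.2,-0.4],[0,0,0]],[[-0.1,0.4,-0.8],[0,0,0]],[[-0.1,0.6,-1.15],[0,0,0]],[[-0.1,0.9,-1.5],[0,0,0]],[[-0.1,1.2,-1.85],[0,0,0]]])

```text
clock: 10.9
tool_pos: [0.4973, -0.169, 0.1374]
ee_rot: [0.704, 0.08, 0.702, -0.081]
wrist_force: [4.4, -2.7, 4.1]
grip_width: 0.0237
```

```bash
python3 arc.py .1 5
```

```text
t 10.9 crank(meas) 0.759 crank(cmd) 0.763 r 54.2 Ftan 4.65 Frad -2.18 F [ 4.4 -2.7  4.1] grip 23.7 z 0.1374
[[[0, 0.4, -0.4], [0, 0, 0]], [[0, 0.8, -0.75], [0, 0, 0]], [[0, 1.3, -1.0], [0, 0, 0]], [[0, 1.8, -1.25], [0, 0, 0]], [[0, 2.3, -1.45], [0, 0, 0]]]
```

Emit:
arm_command(rows=[[[0,0.4,-0.4],[0,0,0]],[[0,0.8,-0.75],[0,0,0]],[[0,1.3,-1.0],[0,0,0]],[[0,1.8,-1.25],[0,0,0]],[[0,2.3,-1.45],[0,0,0]]])

```text
clock: 11.4
tool_pos: [0.4899, -0.1432, 0.1374]
ee_rot: [0.705, 0.08, 0.7, -0.081]
wrist_force: [11.8, -3.0, -2.6]
grip_width: 0.0236
```

```bash
python3 arc.py .14 5
```

```text
t 11.4 crank(meas) 1.265 crank(cmd) 1.263 r 52.7 Ftan 3.88 Frad -11.51 F [11.8 -3.  -2.6] grip 23.6 z 0.1374
[[[0, 0.75, -0.2], [0, 0, 0]], [[0, 1.5, -0.25], [0, 0, 0]], [[0, 2.3, -0.25], [0, 0, 0]], [[0, 3.05, -0.1], [0, 0, 0]], [[0, 3.75, 0.15], [0, 0, 0]]]
```

```bash
sed -i 's/AX=np.array(.*; Y=/AX=np.array([.5447,-.1412]); Y=/' arc.py; python3 arc.py .12 5; cat arc.json
```

```text
t 11.4 crank(meas) 1.308 crank(cmd) 1.97 r 54.8 Ftan 3.38 Frad -11.67 F [11.8 -3.  -2.6] grip 23.6 z 0.1374
[[[0, 0.5, 0.55], [0, 0, 0]], [[0, 1.05, 0.95], [0, 0, 0]], [[0, 1.55, 1.35], [0, 0, 0]], [[0, 2.0, 1.85], [0, 0, 0]], [[0, 2.4, 2.35], [0, 0, 0]]]
{"c": [0.4976687000000001, -0.1072641], "next": [0.5259768, -0.08918490000000001]}
```

```bash
echo '{"c":[0.48775,-0.14346]}' > arc.json; sed -i "s/if 'next' in st: /if 'next' in st and 're' in sys.argv: st.pop('next')\n    if 'next' in st: /" arc.py; python3 arc.py .12 5
```

```text
t 11.4 crank(meas) 1.308 crank(cmd) 1.305 r 54.8 Ftan 3.38 Frad -11.67 F [11.8 -3.  -2.6] grip 23.6 z 0.1374
[[[0, 0.7, 0.05], [0, 0, 0]], [[0, 1.35, -0.0], [0, 0, 0]], [[0, 2.0, 0.0], [0, 0, 0]], [[0, 2.65, 0.1], [0, 0, 0]], [[0, 3.3, 0.3], [0, 0, 0]]]
```

Emit:
arm_command(rows=[[[0,0.7,0.05],[0,0,0]],[[0,1.35,0],[0,0,0]],[[0,2.0,0],[0,0,0]],[[0,2.65,0.1],[0,0,0]],[[0,3.3,0.3],[0,0,0]]])

```text
clock: 11.9
tool_pos: [0.4983, -0.1124, 0.1373]
ee_rot: [0.703, 0.079, 0.702, -0.081]
wrist_force: [1.3, -6.3, 3.8]
grip_width: 0.0238
```

```bash
python3 arc.py .14 5
```

```text
t 11.9 crank(meas) 1.901 crank(cmd) 1.905 r 54.6 Ftan 4.68 Frad -4.45 F [ 1.3 -6.3  3.8] grip 23.8 z 0.1373
[[[0, 0.7, 0.3], [0, 0, 0]], [[0, 1.35, 0.7], [0, 0, 0]], [[0, 1.95, 1.2], [0, 0, 0]], [[0, 2.5, 1.75], [0, 0, 0]], [[0, 2.95, 2.4], [0, 0, 0]]]
```

Emit:
arm_command(rows=[[[0,0.7,0.3],[0,0,0]],[[0,1.35,0.7],[0,0,0]],[[0,1.95,1.2],[0,0,0]],[[0,2.5,1.75],[0,0,0]],[[0,2.95,2.4],[0,0,0]]])

```text
clock: 12.4
tool_pos: [0.5275, -0.0892, 0.1373]
ee_rot: [0.702, 0.079, 0.703, -0.081]
wrist_force: [-2.8, -7.3, 6.7]
grip_width: 0.0234
```

```bash
python3 arc.py .14 5
```

```text
t 12.4 crank(meas) 2.595 crank(cmd) 2.61 r 54.7 Ftan 4.93 Frad -6.1 F [-2.8 -7.3  6.7] grip 23.4 z 0.1373
[[[0, 0.35, 0.7], [0, 0, 0]], [[0, 0.6, 1.4], [0, 0, 0]], [[0, 0.7, 2.2], [0, 0, 0]], [[0, 0.75, 2.95], [0, 0, 0]], [[0, 0.7, 3.7], [0, 0, 0]]]
```

Emit:
arm_command(rows=[[[0,0.35,0.7],[0,0,0]],[[0,0.6,1.4],[0,0,0]],[[0,0.7,2.2],[0,0,0]],[[0,0.75,2.95],[0,0,0]],[[0,0.7,3.7],[0,0,0]]])

```text
clock: 12.9
tool_pos: [0.5642, -0.0898, 0.1372]
ee_rot: [0.701, 0.08, 0.704, -0.08]
wrist_force: [-7.2, -3.1, 10.8]
grip_width: 0.0237
```

```bash
python3 arc.py .12 5
```

```text
t 12.9 crank(meas) 3.278 crank(cmd) 3.307 r 55.0 Ftan 5.66 Frad -5.41 F [-7.2 -3.1 10.8] grip 23.7 z 0.1372
[[[0, -0.15, 0.65], [0, 0, 0]], [[0, -0.4, 1.25], [0, 0, 0]], [[0, -0.7, 1.85], [0, 0, 0]], [[0, -1.05, 2.4], [0, 0, 0]], [[0, -1.45, 2.9], [0, 0, 0]]]
```

Emit:
arm_command(rows=[[[-0.05,-0.15,0.65],[0,0,0]],[[-0.1,-0.4,1.25],[0,0,0]],[[-0.1,-0.7,1.85],[0,0,0]],[[-0.1,-1.05,2.4],[0,0,0]],[[-0.1,-1.45,2.9],[0,0,0]]])

```text
clock: 13.4
tool_pos: [0.5891, -0.1084, 0.1373]
ee_rot: [0.701, 0.081, 0.704, -0.079]
wrist_force: [-3.6, 3.9, 7.1]
grip_width: 0.0236
```

```bash
python3 arc.py .12 5
```

```text
t 13.4 crank(meas) 3.85 crank(cmd) 3.904 r 55.1 Ftan 5.31 Frad -0.61 F [-3.6  3.9  7.1] grip 23.6 z 0.1373
[[[0, -0.5, 0.45], [0, 0, 0]], [[0, -1.05, 0.85], [0, 0, 0]], [[0, -1.6, 1.15], [0, 0, 0]], [[0, -2.2, 1.4], [0, 0, 0]], [[0, -2.85, 1.6], [0, 0, 0]]]
```

Emit:
arm_command(rows=[[[0,-0.5,0.45],[0,0,0]],[[0,-1.05,0.85],[0,0,0]],[[0,-1.6,1.15],[0,0,0]],[[0,-2.2,1.4],[0,0,0]],[[0,-2.85,1.6],[0,0,0]]])

```text
clock: 13.9
tool_pos: [0.6, -0.1391, 0.1374]
ee_rot: [0.702, 0.082, 0.703, -0.078]
wrist_force: [4.0, 5.4, 2.9]
grip_width: 0.0234
```

```bash
python3 arc.py .12 5
```

```text
t 13.9 crank(meas) 4.448 crank(cmd) 4.505 r 55.3 Ftan 5.23 Frad 4.18 F [4.  5.4 2.9] grip 23.4 z 0.1374
[[[0, -0.65, 0.1], [0, 0, 0]], [[0, -1.3, 0.1], [0, 0, 0]], [[0, -1.95, 0.05], [0, 0, 0]], [[0, -2.6, -0.1], [0, 0, 0]], [[0, -3.25, -0.3], [0, 0, 0]]]
```

Emit:
arm_command(rows=[[[0,-0.65,0.1],[0,0,0]],[[0,-1.3,0.1],[0,0,0]],[[0,-1.95,0.05],[0,0,0]],[[0,-2.6,-0.1],[0,0,0]],[[0,-3.25,-0.3],[0,0,0]]])

```text
clock: 14.4
tool_pos: [0.591, -0.1715, 0.1375]
ee_rot: [0.704, 0.081, 0.701, -0.079]
wrist_force: [8.8, 0.7, -0.5]
grip_width: 0.0237
```

```bash
python3 arc.py .1 5;python3 - <<'E'
from h import *
cv2.imwrite("pics/t8.png",cv2.resize(get_image("top")[155:255,190:330],None,fx=5.5,fy=5.5)); cv2.imwrite("pics/s8.png",cv2.resize(get_image("scene")[150:260,190:380],None,fx=4.2,fy=4.2))
E
```

```text
t 14.4 crank(meas) 5.065 crank(cmd) 5.105 r 55.4 Ftan 5.37 Frad 6.97 F [ 8.8  0.7 -0.5] grip 23.7 z 0.1375
[[[0, -0.5, -0.25], [0, 0, 0]], [[0, -0.95, -0.55], [0, 0, 0]], [[0, -1.4, -0.85], [0, 0, 0]], [[0, -1.8, -1.25], [0, 0, 0]], [[0, -2.15, -1.65], [0, 0, 0]]]
```

View pics/s8.png

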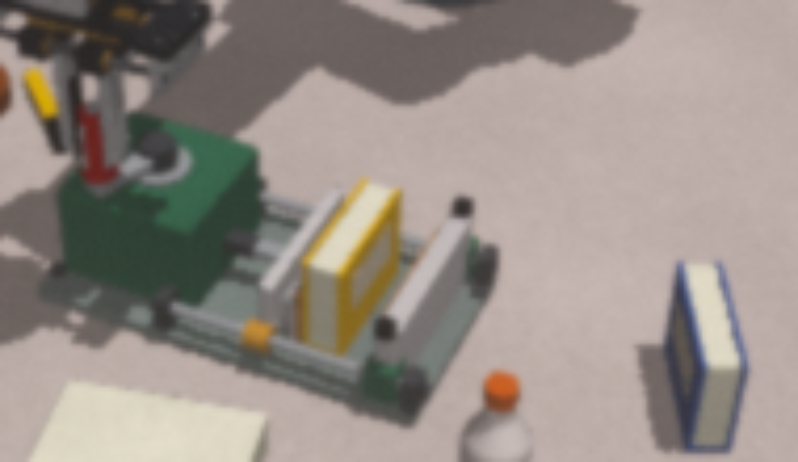

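The jaw is now against the yellow pad at crop (300,290) and is pushing it squarely toward the fence. The sleeve is still held, so I'll continue.

Emit:
arm_command(rows=[[[0,-0.5,-0.25],[0,0,0]],[[0,-0.95,-0.55],[0,0,0]],[[0,-1.4,-0.85],[0,0,0]],[[0,-1.8,-1.25],[0,0,0]],[[0,-2.15,-1.65],[0,0,0]]])

```text
clock: 15.0
tool_pos: [0.5699, -0.1904, 0.1375]
ee_rot: [0.704, 0.08, 0.701, -0.081]
wrist_force: [7.9, -4.3, -2.0]
grip_width: 0.0237
```

```bash
python3 arc.py .1 5
```

```text
t 15.0 crank(meas) 5.584 crank(cmd) 5.603 r 55.3 Ftan 5.08 Frad 7.46 F [ 7.9 -4.3 -2. ] grip 23.7 z 0.1375
[[[0, -0.35, -0.45], [0, 0, 0]], [[0, -0.6, -0.9], [0, 0, 0]], [[0, -0.85, -1.4], [0, 0, 0]], [[0, -1.05, -1.9], [0, 0, 0]], [[0, -1.15, -2.45], [0, 0, 0]]]
```

```bash
sed -i 's/AX=np.array(.*; Y=/AX=np.array([.5450,-.1415]); Y=/' arc.py; python3 arc.py .1 5 re
```

```text
t 15.0 crank(meas) 5.586 crank(cmd) 5.605 r 54.9 Ftan 5.1 Frad 7.44 F [ 7.9 -4.3 -2. ] grip 23.7 z 0.1375
[[[0, -0.35, -0.4], [0, 0, 0]], [[0, -0.65, -0.9], [0, 0, 0]], [[0, -0.9, -1.4], [0, 0, 0]], [[0, -1.05, -1.9], [0, 0, 0]], [[0, -1.2, -2.45], [0, 0, 0]]]
```

Emit:
arm_command(rows=[[[0,-0.35,-0.4],[0,0,0]],[[0,-0.65,-0.9],[0,0,0]],[[0,-0.9,-1.4],[0,0,0]],[[0,-1.05,-1.9],[0,0,0]],[[0,-1.2,-2.45],[0,0,0]]])

```text
clock: 15.5
tool_pos: [0.5424, -0.1964, 0.1375]
ee_rot: [0.703, 0.08, 0.702, -0.081]
wrist_force: [4.8, -3.8, -0.3]
grip_width: 0.0237
```

```bash
python3 arc.py .1 5
```

```text
t 15.5 crank(meas) 6.104 crank(cmd) 6.108 r 55.0 Ftan 4.93 Frad 3.62 F [ 4.8 -3.8 -0.3] grip 23.7 z 0.1375
[[[0, -0.05, -0.55], [0, 0, 0]], [[0, -0.05, -1.1], [0, 0, 0]], [[0, -0.05, -1.65], [0, 0, 0]], [[0, 0.05, -2.2], [0, 0, 0]], [[0, 0.2, -2.7], [0, 0, 0]]]
```

Emit:
arm_command(rows=[[[0,-0.05,-0.55],[0,0,0]],[[0,-0.05,-1.1],[0,0,0]],[[0,-0.05,-1.65],[0,0,0]],[[0,0.05,-2.2],[0,0,0]],[[0,0.2,-2.7],[0,0,0]]])

```text
clock: 16.0
tool_pos: [0.5161, -0.1883, 0.1374]
ee_rot: [0.703, 0.08, 0.702, -0.08]
wrist_force: [4.0, -4.3, 0.5]
grip_width: 0.0237
```

```bash
python3 arc.py .1 5
```

```text
t 16.0 crank(meas) 0.327 crank(cmd) 0.321 r 55.0 Ftan 5.66 Frad 1.53 F [ 4.  -4.3  0.5] grip 23.7 z 0.1374
[[[0, 0.2, -0.5], [0, 0, 0]], [[0, 0.45, -1.0], [0, 0, 0]], [[0, 0.75, -1.45], [0, 0, 0]], [[0, 1.1, -1.9], [0, 0, 0]], [[0, 1.5, -2.3], [0, 0, 0]]]
```

Emit:
arm_command(rows=[[[0,0.2,-0.5],[0,0,0]],[[0,0.45,-1.0],[0,0,0]],[[0,0.75,-1.45],[0,0,0]],[[0,1.1,-1.9],[0,0,0]],[[0,1.5,-2.3],[0,0,0]]])

```text
clock: 16.5
tool_pos: [0.497, -0.1683, 0.1374]
ee_rot: [0.703, 0.08, 0.702, -0.08]
wrist_force: [2.9, -4.1, 0.6]
grip_width: 0.0235
```

```bash
python3 arc.py .08 5
```

```text
t 16.5 crank(meas) 0.835 crank(cmd) 0.825 r 55.0 Ftan 4.94 Frad -0.51 F [ 2.9 -4.1  0.6] grip 23.5 z 0.1374
[[[0, 0.35, -0.3], [0, 0, 0]], [[0, 0.7, -0.55], [0, 0, 0]], [[0, 1.05, -0.8], [0, 0, 0]], [[0, 1.45, -0.95], [0, 0, 0]], [[0, 1.85, -1.15], [0, 0, 0]]]
```

Emit:
arm_command(rows=[[[0,0.35,-0.3],[0,0,0]],[[0,0.7,-0.55],[0,0,0]],[[0,1.05,-0.8],[0,0,0]],[[0,1.45,-0.95],[0,0,0]],[[0,1.85,-1.15],[0,0,0]]])

```text
clock: 17.0
tool_pos: [0.4903, -0.1476, 0.1374]
ee_rot: [0.703, 0.08, 0.702, -0.08]
wrist_force: [5.5, -3.6, -0.5]
grip_width: 0.0237
```

```bash
python3 arc.py .06 5
```

```text
t 17.0 crank(meas) 1.233 crank(cmd) 1.224 r 55.1 Ftan 4.22 Frad -5.06 F [ 5.5 -3.6 -0.5] grip 23.7 z 0.1374
[[[0, 0.3, -0.1], [0, 0, 0]], [[0, 0.65, -0.15], [0, 0, 0]], [[0, 0.95, -0.25], [0, 0, 0]], [[0, 1.3, -0.3], [0, 0, 0]], [[0, 1.6, -0.3], [0, 0, 0]]]
```

Emit:
arm_command(rows=[[[0,0.3,-0.1],[0,0,0]],[[0,0.65,-0.15],[0,0,0]],[[0,0.95,-0.25],[0,0,0]],[[0,1.3,-0.3],[0,0,0]],[[0,1.6,-0.3],[0,0,0]]])

```text
clock: 17.5
tool_pos: [0.4909, -0.1316, 0.1374]
ee_rot: [0.703, 0.08, 0.702, -0.081]
wrist_force: [3.3, -5.1, 0.3]
grip_width: 0.0234
```

```bash
python3 arc.py .05 5;python3 - <<'E'
from h import *
cv2.imwrite("pics/t9.png",cv2.resize(get_image("top")[155:255,190:330],None,fx=5.5,fy=5.5,interpolation=cv2.INTER_CUBIC)); cv2.imwrite("pics/s9.png",cv2.resize(get_image("scene")[150:260,190:380],None,fx=4.2,fy=4.2,interpolation=cv2.INTER_CUBIC))
E
```

```text
t 17.5 crank(meas) 1.525 crank(cmd) 1.521 r 55.0 Ftan 4.43 Frad -4.16 F [ 3.3 -5.1  0.3] grip 23.4 z 0.1374
[[[0, 0.25, -0.0], [0, 0, 0]], [[0, 0.55, -0.0], [0, 0, 0]], [[0, 0.8, 0.0], [0, 0, 0]], [[0, 1.1, 0.05], [0, 0, 0]], [[0, 1.35, 0.1], [0, 0, 0]]]
```

View pics/s9.png

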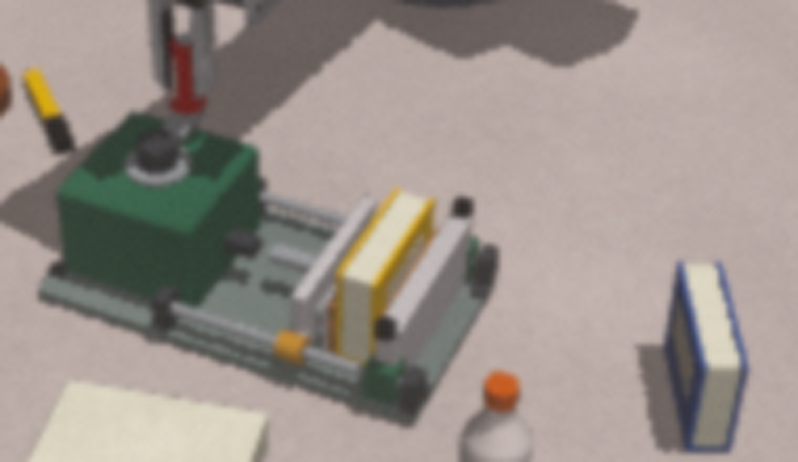

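The pad (crop 340–430 px) is close to the fence, with about 1 cm left. I'll keep winding at a slower pace. The crank is at about 7.8 rad.

Emit:
arm_command(rows=[[[0,0.25,0],[0,0,0]],[[0,0.55,0],[0,0,0]],[[0,0.8,0],[0,0,0]],[[0,1.1,0.05],[0,0,0]],[[0,1.35,0.1],[0,0,0]]])

```text
clock: 18.1
tool_pos: [0.4948, -0.1189, 0.1374]
ee_rot: [0.703, 0.08, 0.702, -0.081]
wrist_force: [2.8, -5.9, -0.4]
grip_width: 0.024
```

```bash
python3 arc.py .05 5
```

```text
t 18.1 crank(meas) 1.767 crank(cmd) 1.768 r 55.1 Ftan 4.26 Frad -4.99 F [ 2.8 -5.9 -0.4] grip 24.0 z 0.1374
[[[0, 0.25, 0.05], [0, 0, 0]], [[0, 0.55, 0.1], [0, 0, 0]], [[0, 0.8, 0.2], [0, 0, 0]], [[0, 1.05, 0.3], [0, 0, 0]], [[0, 1.3, 0.4], [0, 0, 0]]]
```

Emit:
arm_command(rows=[[[0,0.25,0.05],[0,0,0]],[[0,0.55,0.1],[0,0,0]],[[0,0.8,0.2],[0,0,0]],[[0,1.05,0.3],[0,0,0]],[[0,1.3,0.4],[0,0,0]]])

```text
clock: 18.6
tool_pos: [0.5013, -0.1079, 0.1374]
ee_rot: [0.702, 0.079, 0.703, -0.081]
wrist_force: [1.5, -8.4, 0.5]
grip_width: 0.024
```

```bash
python3 arc.py .04 5
```

```text
t 18.6 crank(meas) 2.0 crank(cmd) 2.016 r 55.1 Ftan 5.73 Frad -6.26 F [ 1.5 -8.4  0.5] grip 24.0 z 0.1374
[[[0, 0.2, 0.1], [0, 0, 0]], [[0, 0.4, 0.2], [0, 0, 0]], [[0, 0.55, 0.35], [0, 0, 0]], [[0, 0.75, 0.45], [0, 0, 0]], [[0, 0.95, 0.6], [0, 0, 0]]]
```

```bash
python3 arc.py .025 3 re
```

```text
t 18.6 crank(meas) 2.0 crank(cmd) 2.016 r 55.1 Ftan 5.73 Frad -6.26 F [ 1.5 -8.4  0.5] grip 24.0 z 0.1374
[[[0, 0.1, 0.1], [0, 0, 0]], [[0, 0.25, 0.15], [0, 0, 0]], [[0, 0.35, 0.2], [0, 0, 0]]]
```

Emit:
arm_command(rows=[[[0,0,0],[0,0,0]],[[0,0,0],[0,0,0]]])

```text
clock: 18.8
tool_pos: [0.5015, -0.1077, 0.1374]
ee_rot: [0.703, 0.079, 0.703, -0.081]
wrist_force: [2.6, -6.7, 0.3]
grip_width: 0.0237
```

```bash
python3 arc.py .025 3 re
```

```text
t 18.8 crank(meas) 2.005 crank(cmd) 2.016 r 55.1 Ftan 3.65 Frad -6.18 F [ 2.6 -6.7  0.3] grip 23.7 z 0.1374
[[[0, 0.1, 0.1], [0, 0, 0]], [[0, 0.25, 0.15], [0, 0, 0]], [[0, 0.35, 0.2], [0, 0, 0]]]
```

Emit:
arm_command(rows=[[[0,0.1,0.1],[0,0,0]],[[0,0.25,0.15],[0,0,0]],[[0,0.35,0.2],[0,0,0]]])

```text
clock: 19.1
tool_pos: [0.5037, -0.1051, 0.1374]
ee_rot: [0.702, 0.079, 0.703, -0.081]
wrist_force: [-0.3, -8.4, 0.7]
grip_width: 0.0236
```

```bash
python3 arc.py .025 3
```

```text
t 19.1 crank(meas) 2.067 crank(cmd) 2.089 r 55.1 Ftan 6.55 Frad -5.31 F [-0.3 -8.4  0.7] grip 23.6 z 0.1374
[[[0, 0.1, 0.05], [0, 0, 0]], [[0, 0.25, 0.15], [0, 0, 0]], [[0, 0.35, 0.2], [0, 0, 0]]]
```

Emit:
arm_command(rows=[[[0,0.1,0.05],[0,0,0]],[[0,0.15,0.1],[0,0,0]]])

```text
clock: 19.3
tool_pos: [0.5048, -0.1039, 0.1373]
ee_rot: [0.702, 0.079, 0.703, -0.081]
wrist_force: [-0.1, -8.2, 2.1]
grip_width: 0.0236
```

```bash
python3 - <<'E'
import json
s=json.load(open('arc.json')); c=s['c']; s.pop('next')
s['c']=[c[0]+(.15*.2256+.1*.9742)/100,c[1]+(.15*.9742-.1*.2256)/100]; json.dump(s,open('arc.json','w'))
E
python3 arc.py .03 2
```

```text
t 19.3 crank(meas) 2.096 crank(cmd) 2.122 r 55.1 Ftan 6.03 Frad -5.57 F [-0.1 -8.2  2.1] grip 23.6 z 0.1373
[[[0, 0.15, 0.1], [0, 0, 0]], [[0, 0.3, 0.15], [0, 0, 0]]]
```

Emit:
arm_command(rows=[[[0,0.15,0.1],[0,0,0]],[[0,0.3,0.15],[0,0,0]]])

```text
clock: 19.5
tool_pos: [0.5069, -0.1017, 0.1374]
ee_rot: [0.702, 0.079, 0.703, -0.082]
wrist_force: [-0.2, -10.6, 0.8]
grip_width: 0.0236
```

```bash
python3 arc.py .025 2
```

```text
t 19.5 crank(meas) 2.152 crank(cmd) 2.182 r 55.1 Ftan 7.45 Frad -7.5 F [ -0.2 -10.6   0.8] grip 23.6 z 0.1374
[[[0, 0.1, 0.1], [0, 0, 0]], [[0, 0.2, 0.2], [0, 0, 0]]]
```

Emit:
arm_command(rows=[[[0,0,0],[0,0,0]],[[0,0,0],[0,0,0]]])

```text
clock: 19.7
tool_pos: [0.507, -0.1016, 0.1373]
ee_rot: [0.702, 0.079, 0.703, -0.081]
wrist_force: [0.0, -9.9, 0.5]
grip_width: 0.0232
```

```bash
python3 arc.py .025 2 re
```

```text
t 19.7 crank(meas) 2.154 crank(cmd) 2.182 r 55.1 Ftan 6.79 Frad -7.14 F [ 0.  -9.9  0.5] grip 23.2 z 0.1373
[[[0, 0.1, 0.1], [0, 0, 0]], [[0, 0.2, 0.2], [0, 0, 0]]]
```

Emit:
arm_command(rows=[[[0,0.1,0.1],[0,0,0]],[[0,0.2,0.2],[0,0,0]]])

```text
clock: 19.9
tool_pos: [0.5088, -0.1, 0.1373]
ee_rot: [0.701, 0.079, 0.704, -0.081]
wrist_force: [-3.8, -9.4, 3.2]
grip_width: 0.0238
```

```bash
python3 arc.py .025 2;python3 - <<'E'
from h import *
cv2.imwrite("pics/t10.png",cv2.resize(get_image("top")[155:255,190:330],None,fx=5.5,fy=5.5,interpolation=cv2.INTER_CUBIC)); cv2.imwrite("pics/s10.png",cv2.resize(get_image("scene")[150:260,190:380],None,fx=4.2,fy=4.2,interpolation=cv2.INTER_CUBIC))
E
python3 arc.py .025 2 re
```

```text
t 19.9 crank(meas) 2.197 crank(cmd) 2.233 r 55.1 Ftan 9.07 Frad -4.53 F [-3.8 -9.4  3.2] grip 23.8 z 0.1373
[[[0, 0.1, 0.1], [0, 0, 0]], [[0, 0.2, 0.15], [0, 0, 0]]]
t 20.0 crank(meas) 2.2 crank(cmd) 2.233 r 55.1 Ftan 7.69 Frad -4.75 F [-2.7 -8.6  3. ] grip 23.2 z 0.1373
[[[0, 0.1, 0.1], [0, 0, 0]], [[0, 0.2, 0.15], [0, 0, 0]]]
```

View pics/s10.png

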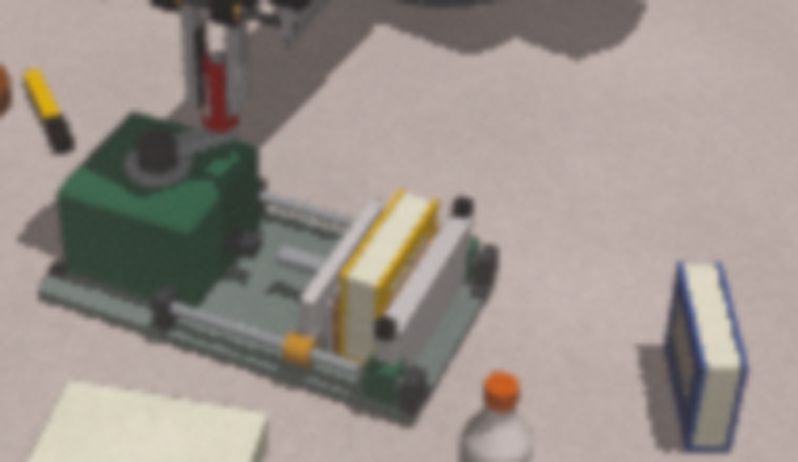

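View pics/t10.png

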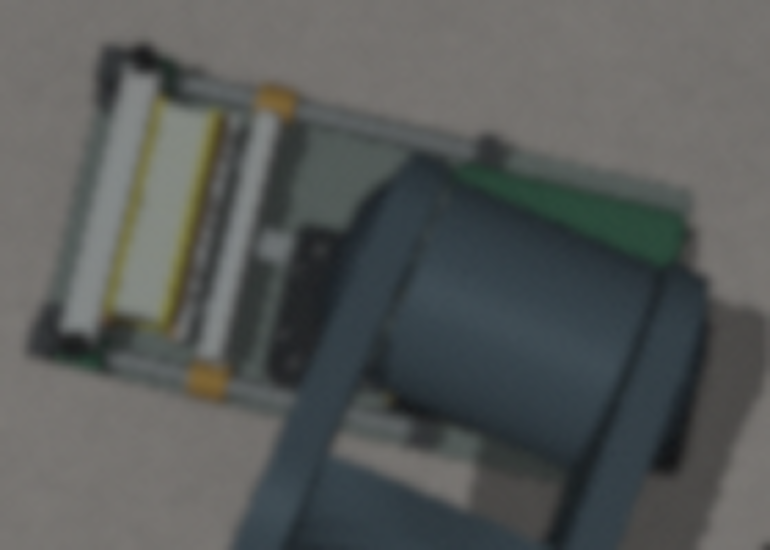

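Emit:
arm_command(rows=[[[0,0,0],[0,0,0]],[[0,0,0],[0,0,0]],[[0,0,0],[0,0,0]]])

```text
clock: 20.3
tool_pos: [0.5089, -0.0999, 0.1373]
ee_rot: [0.701, 0.079, 0.704, -0.081]
wrist_force: [-2.4, -8.6, 2.6]
grip_width: 0.0237
```

```bash
python3 arc.py .02 2 re
```

```text
t 20.3 crank(meas) 2.2 crank(cmd) 2.233 r 55.1 Ftan 7.44 Frad -4.91 F [-2.4 -8.6  2.6] grip 23.7 z 0.1373
[[[0, 0.1, 0.05], [0, 0, 0]], [[0, 0.2, 0.15], [0, 0, 0]]]
```

Emit:
arm_command(rows=[[[0,0.1,0.05],[0,0,0]],[[0,0.1,0.05],[0,0,0]],[[0,0.1,0.05],[0,0,0]],[[0,0.1,0.05],[0,0,0]]])

```text
clock: 20.7
tool_pos: [0.5096, -0.0993, 0.1373]
ee_rot: [0.701, 0.079, 0.704, -0.081]
wrist_force: [-2.5, -9.6, 1.9]
grip_width: 0.0237
```

```bash
python3 arc.py .02 2 re
```

```text
t 20.7 crank(meas) 2.218 crank(cmd) 2.233 r 55.1 Ftan 8.14 Frad -5.76 F [-2.5 -9.6  1.9] grip 23.7 z 0.1373
[[[0, 0.1, 0.05], [0, 0, 0]], [[0, 0.2, 0.15], [0, 0, 0]]]
```

The held load is 8.1 N. I'll let go and lift clear.

Emit:
arm_command(rows=[[[0,0,0],[0,0,0]],[[0,0,0],[0,0,0]],[[0,0,0],[0,0,0]],[[0,0,0],[0,0,0]]], claw=140)

```text
clock: 21.1
tool_pos: [0.5102, -0.097, 0.1368]
ee_rot: [0.702, 0.081, 0.703, -0.08]
wrist_force: [-0.4, 0.4, 0.4]
grip_width: 0.0426
```

Emit:
arm_command(rows=[[[0,0,0],[0,0,0]],[[-1,0,0],[0,0,0]],[[-3,0,0],[0,0,0]],[[-6,0,0],[0,0,0]],[[-10,0,0],[0,0,0]]])

```text
clock: 21.6
tool_pos: [0.5098, -0.0972, 0.2376]
ee_rot: [0.701, 0.081, 0.704, -0.08]
wrist_force: [0.4, -0.4, 0.2]
grip_width: 0.0426
```

Emit:
arm_command(rows=[[[-4,0,0],[0,0,0]],[[-6,0,-2],[0,0,0]],[[-6,0,-5],[0,0,0]],[[-6,0,-8],[0,0,0]],[[-6,0,-8],[0,0,0]]])

```text
clock: 22.1
tool_pos: [0.4313, -0.079, 0.2985]
ee_rot: [0.703, 0.08, 0.702, -0.08]
wrist_force: [-0.3, -0.6, 0.8]
grip_width: 0.0421
```

Emit:
arm_command(rows=[[[0,0,0],[0,0,0]],[[0,0,0],[0,0,0]],[[0,0,0],[0,0,0]],[[0,0,0],[0,0,0]],[[0,0,0],[0,0,0]]])

```text
clock: 22.6
tool_pos: [0.4332, -0.0798, 0.2972]
ee_rot: [0.702, 0.08, 0.703, -0.08]
wrist_force: [-0.4, 0.6, 0.8]
grip_width: 0.0423
```

```bash
python3 - <<'E'
from h import *
import pickle
s=sense(); print(s['tool_pos'],s['clock'],s['grip_width'],s['wrist_force'],np.abs(s['dq']).max())
C=cam("wrist"); cv2.imwrite("pics/w11.png",get_image("wrist")); pickle.dump((C,s),open("w11.pkl","wb"))
cv2.imwrite("pics/s11.png",get_image("scene"))
a=cv2.imread("pics/s11.png"); cv2.imwrite("pics/s11z.png",cv2.resize(a[150:260,190:380],None,fx=4.2,fy=4.2,interpolation=cv2.INTER_CUBIC))
E
```

```text
[ 0.4331792  -0.07979671  0.29722587] 22.6 0.042291248994496065 [-0.43486352  0.56667053  0.75937652] 0.005745469147667234
```

View pics/w11.png

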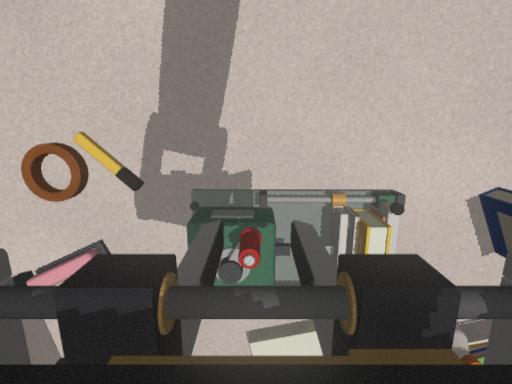

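View pics/s11z.png

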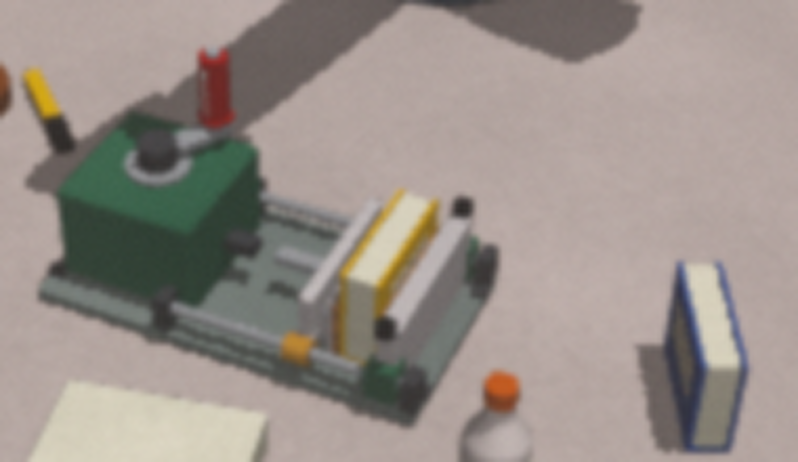

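View pics/s11.png

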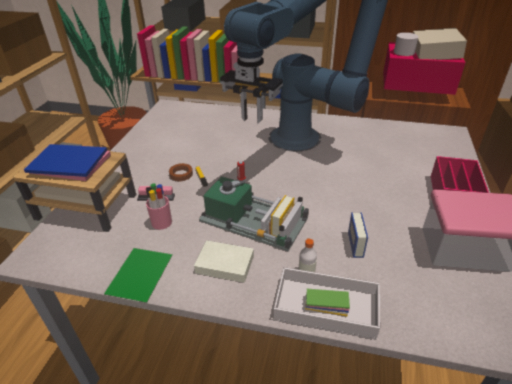

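The pad is upright and clamped between the jaw and the fence. The robot is clear, with the force near zero, and nothing else has moved. I'll hand the job in.

```bash
python3 - <<'E'
from h import *
C=cam("wrist"); p=onz(C,(249,259.5),.181)[:2]-np.array([.545,-.1415]); print('r',np.linalg.norm(p),'crank',(-1.797-np.arctan2(p[1],p[0]))%(2*np.pi)+2*np.pi)
print(sign_off())
E
```

```text
r 0.05621288942911779 crank 8.36864988322287
the job is handed in; nothing more can be done
None
```

The yellow notepad is clamped in the press against the fence, the gripper has let go, and the job is handed in at about 23 s of the 72 s allowed.

- **Placing:** I stood the pad at the bed's midpoint, lined up with the press to within about 1° and a few millimetres.
- **Winding:** I held the red sleeve and wound it clockwise without letting go. The crank went from about 0.36 rad to about 8.5 rad, with a running load of about 4–6 N at the sleeve.
- **Clamping:** The load started to climb at about 8.2 rad. I stopped when the held load was about 8.1 N, which by the figures given is roughly 26 N on the pad: above the 12 N for snug and below the 60 N that crushes it. One reading touched 9.1 N while the crank was moving.

**Last checks:**
- **Clamp:** The pictures show the pad upright between the jaw and the fence. The crank had eased back to about 8.37 rad, a rough reading from one wrist picture. I could not measure the clamping force after letting go.
- **Surroundings:** The arm was clear with no contact force, and the other things appear to be where they were.

**One disagreement:** The first camera estimate of the crank axis was off by about 3 mm. That put about 12 N of sideways load on the sleeve early in the winding, and I corrected it from the measured path.

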